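Unlatch and load the hand screen press

ROBOT

A 6-joint arm with a two-finger parallel gripper is mounted at the origin on the work surface. World frame = base frame: x ahead of the robot, y to its left, z up, the work surface at z = 0. Lengths are in mm, angles in degrees, forces in N, time in s.
With the tool pointing down it reaches from about 300 to 850 mm from the base axis. Payload 4.2 kg.
Tool frame: the origin (TCP) lies midway between the tips of the shut fingers; the grasp point (between the pads) lies 19 mm behind it; x points along the fingers, z is the direction in which the jaws open and shut, and the axes are right-handed (so a half turn about x gives the same grasp; the last joint's range is limited). The gripper opens to 91 mm and grips with 3 to 60 N. Pads are 32 mm wide; open, the fingers measure 118 mm over their backs; the gripper's body (76 mm by 178 mm) begins 60 mm behind the grasp point.
Start: joints at [75.802, 18.312, 89.639, -0, 72.044, -1.146], TCP at [129.856, 560.161, 213.976] pointing down, gripper open.
Joint ranges: [-177.97, 177.97], [-48.28, 115.42], [12.27, 149.76], [-77.06, 257.06], [2.81, 150.46], [-146.56, 146.56]. Speed limits (degrees/s): [147.25, 147.25, 180, 180, 180, 180].

INTERFACE

Orientations are given as [roll, pitch, yaw] about the fixed x, y, z axes, in that order (R = Rz(yaw) Ry(pitch) Rx(roll)).
In Python, from workcell import env gives the robot as it stands.
- The arm moves only by the tool send_rows, never from a script. Its argument "commands" is a list that holds one entry, the list of rows, each a list of 6 numbers: the shift along the tool's x, y, z normalised to -1 to 1, where 1 is 0.1 m, then the turn, a rotation vector about the tool's x, y, z normalised to -1 to 1, where 1 is 2 pi rad. In form: [[[x, y, z, wx, wy, wz], ...]]. A call has 1 to 20 rows; each row is the pose to reach, as a shift and turn from the pose commanded when the call began, along the tool's axes at that moment, turning the shorter way round; what a row does not reach only later rows make up. A row lasts 1/8 s, in which the tool goes at most 62.5 mm and 10.7 degrees, less where a joint would pass 70% of its speed; a pose out of reach is approached as far as the arm can. A call with a number of a shift or a turn outside -1 to 1 is refused whole. A call with a gripper value outside its range is refused whole. "jaw" is the closure, from -1 (fully open) to 1 (shut), so that 0 is half open, set as the call begins (left out, the last holds). The fingers move at their own pace and stop on an object; "force" is the grip in N (left out, the last holds). Time passes only in rows, so rows that repeat a pose let the fingers close. It gives the time, the measured TCP pose, the force and the opening at its end, in the units of the state.
- env.state(): the state, without advancing time (a new reading comes with each control period).
- env.grab_frame(name): name is "scene" or "top" or "wrist"; returns (picture, depth): 420x560x3 uint8, red, green, blue; 420x560 float32, mm along the optical axis (not along the pixel's ray), 0 where there is no reading.
- env.get_calibration(name): a dict with "mtx" (3x3 intrinsics, pixels), "dist_coeffs" ([k1, k2, p1, p2, k3] as OpenCV has them; the pictures are not rectified), "camera_from_world" (4x4, takes a point from world to camera coordinates). Camera axes: x right, y up, looking along -z (the intrinsics and any distortion apply to the point x, -y, -z); pixel columns grow to the right and rows downward; lengths in mm; the calibration is good to about 2 mm. A picture is of the moment at which its call begins: read the wrist's pose just before it. get_calibration takes no time and is no camera call; for the wrist camera it gives the pose at the moment of the call.
- env.job_done(): hands the job in, once; it reports no verdict.
The state is a dict: "time_s": time; "qpos": joint angles; "qvel": joint speeds; "effort": joint torques, N m; "ee_pos": TCP position; "ee_rot": TCP orientation; "force": force on the tool from outside, world axes, zero at the start; "torque": the same for the moment, N m; "gripper_width": finger opening in mm.
Only numpy, scipy, OpenCV 4.12 (cv2) and the standard library are available. Lean on these libraries where they do the work, as an engineer would, in place of code of your own. Each camera call takes 0.05 s, during which the arm holds its last target.

TASK

Get the screen press ready for the next print: swing both hold-down catches fully outward off the screen frame, raise the screen as far up as it goes so that it stays up, then lay the long plywood blank flat on the base and slide it home against the end stop and both side studs. Leave the short offcut and the other things on the table where they are.

Things in the scene. Friction and masses are not known exactly. Their poses are not given: they have to be found in the camera images.
- press: hand screen-printing press standing on the table: a white-faced base board 380 x 300 mm, its top 30 mm above the table, carrying an aluminium printing screen that is hinged at the rear and held down at the front by two catches. Origin at table level under the centre of the print position, which is the centre of the board; x points to the hinge (away from the robot at yaw 0), y to the left catch, z up.
- screen (a joint): angle of the screen about its rear hinge, rad: 0 = down flat, grows as the front is lifted, stop at 1.45 (almost upright). A stiff friction hinge holds it wherever it is left; lifting takes about 7 N at the handle. It cannot rise while either catch bar lies over its front rail. The aluminium frame is 230 mm (press x) by 200 mm (press y) and 22 mm thick, its underside 14 mm above the board when down; front face at press x = -115 mm.
- screen_hinge (a point): middle of the screen's hinge axis, at press x = +127 mm, y = 0, 55 mm above the table; the axis runs along press y.
- screen_handle (a point): centre of the lift handle: a round black bar 14 mm thick and 100 mm long along press y, 40 mm in front of the frame's front rail, 65 mm above the table when the screen is down (282 mm from the hinge axis in press x and 10 mm above it). 33 mm are free between bar and rail; the two stays that carry it are 40 mm either side of its centre.
- catch_left (a joint): angle of the catch at the press's left (+y) front corner, rad: 0 = bar points to press +x over the front rail, grows as it swings outward (to +y), stop at 1.75. The rail is free of it above 1.2; at 1.57 it lies along the front edge of the board. It turns stiffly (about 1.5 N at the knob) and stays where it is left.
- catch_left_knob (a point): point on the left catch's knob, an upright black cylinder 18 mm thick and 32 mm tall standing on the catch bar (knob from 73 to 105 mm above the table; this point at 91 mm), 43 mm from the pivot.
- catch_left_pivot (a point): pivot of the left catch, vertical axis, 28 mm in front of the frame, at press x = -143 mm, y = +88 mm. The steel catch bar is 16 mm wide and 6 mm thick, its top 73 mm above the table, and reaches 55 mm from the pivot.
- catch_right (a joint): angle of the catch at the press's right (-y) front corner, rad: mirror image of catch_left; 0 = over the rail, grows as it swings outward (to -y), rail free above 1.2, stop at 1.75.
- catch_right_knob (a point): point on the right catch's knob, same sizes as the left one, 43 mm from its pivot, 91 mm above the table.
- catch_right_pivot (a point): pivot of the right catch, vertical axis, at press x = -143 mm, y = -88 mm.
- seat (a point): on the board's top (30 mm above the table), where the centre of the blank's underside is when the blank is home; axes as the press. Home, the blank lies with its length along press x, one end against the end stop (a tab 8 mm high and 36 mm wide whose face is at seat x = +75 mm) and its +y long side against two round studs (12 mm thick, 8 mm high, at seat x = -50 and +50 mm, touching at y = +30 mm). The front end and the -y side are open.
- blank: the plywood blank to load: flat slab 150 x 60 x 12 mm, about 75 g, lying on the table beside the press. Origin at the centre of its underside, x along its length; both ends and faces are alike.
- offcut: shorter plywood slab 95 x 60 x 12 mm on the other side of the press, to be left alone. Origin at the centre of its underside, x along its length.
- tub: closed white ink tub 86 mm across and 82 mm tall standing beside the press; leave alone. Origin at the centre of its underside.
- bottle: grey plastic bottle with black cap, 66 mm across and 188 mm tall, standing beside the press; leave alone. Origin at the centre of its underside.
- squeegee: squeegee lying flat, wooden grip and rubber blade together 190 x 82 mm and 24 mm tall; leave alone. Origin under its middle, x along its length.
Not all that is in view belongs to the job. Leave any green or pink look-alike of the blank alone.

How it is judged (in metres and radians):
On the way, in this order (a step that is already met when the one before it is completed fails the run):
1. both catches are swung clear of the screen frame while the screen is still down (value of joint each of catch_left, catch_right above 1.2 rad and value of joint screen below 0.1 rad), for 0.1 s.
2. the screen is raised (value of joint screen above 1.25 rad), for 0.2 s.
3. the blank lies home against the stops (x of blank in the frame of seat between -0.003 and 0.003 m and y of blank in the frame of seat between -0.003 and 0.003 m and z of blank in the frame of seat below 0.003 m), for 0.1 s.
At the end, for the whole second after the job is handed in: Both catches stand swung outward beyond 1.2 rad, the screen stands raised beyond 1.25 rad and still, and the blank lies flat and still on the board, home against its stops: its centre within 3 mm of the seat in every direction and its length within 0.035 rad of the press's x (all of step 3 and value of joint each of catch_left, catch_right above 1.2 rad and value of joint screen above 1.25 rad and z of blank in the frame of seat above -0.003 m and angle between the x axis of blank and the x axis of seat, either way round below 0.035 rad and angle between blank's own z axis and vertical below 0.035 rad and linear speed of blank below 0.01 m/s and velocity of joint screen between -0.02 and 0.02 rad/s); the robot touches nothing.
It fails at once if the offcut is moved more than 20 mm (distance of offcut from where it was at the start of the episode above 0.02 m).
It fails at once if the tub is moved more than 20 mm or tipped (distance of tub from where it was at the start of the episode above 0.02 m or angle between tub's own z axis and vertical above 0.4 rad).
It fails at once if the bottle is moved more than 20 mm or tipped (distance of bottle from where it was at the start of the episode above 0.02 m or angle between bottle's own z axis and vertical above 0.4 rad).
It fails at once if the squeegee is moved more than 20 mm (distance of squeegee from where it was at the start of the episode above 0.02 m).
It also fails if it takes over 72 s, if anything falls off the work surface, if the arm or the gripper's body presses on something with over 40 N, if the wrist force passes 120 N, or if a joint passes its speed limit or range.

## Working session

There is one attempt and no reset: what is moved stays moved. The work goes in short steps, Python scripts to look and compute and a tool call to move; the robot and the scene stay as the last step left them, time stands still between calls to the robot, and variables do not carry over. Pictures are saved under pics/ and viewed, and the job is handed in when it is done.

Besides the shell and the picture viewer there is one more tool, called after "Request:" as name(argument=value, ...), one argument or row to a line, values as JSON. send_rows: Moves the arm, as the interface text tells. Its arguments: {"type":"object","properties":{"commands":{"type":"array","items":{"type":"array","items":{"type":"array","items":{"type":"number","minimum":-1,"maximum":1}}}},"jaw":{"type":"number"},"force":{"type":"number"}},"required":["commands"]}

```bash
mkdir -p pics; ls
python3 - <<'E'
from workcell import env
import cv2,numpy as np
print(env.state())
for n in ["scene","top","wrist"]:
    p,d=env.grab_frame(n); cv2.imwrite(f"pics/a_{n}.png",p[:,:,::-1]); np.save(f"a_{n}_d.npy",d); np.save(f"a_{n}_p.npy",p)
    c=env.get_calibration(n); print(n,c); np.save(f"a_{n}_c.npy",c,allow_pickle=True)
E
```

```text
pics
{'time_s': 0.0, 'qpos': array([ 7.58020028e+01,  1.83528183e+01,  8.97060887e+01, -1.03412756e-03,
        7.20429596e+01, -1.14630392e+00]), 'qvel': array([ 0.02190342,  0.04814803, -0.00026288,  0.05306123, -0.01053039,
       -0.01346302]), 'effort': array([ 3.16038087e-03, -4.12468064e+01, -2.31972510e+01,  7.31675536e-02,
        4.57328826e-02, -1.60888094e-04]), 'ee_pos': array([129.73898525, 559.66178843, 213.11062288]), 'ee_rot': array([ 179.40667992,   89.8981286 , -103.6446937 ]), 'force': array([-0.30920014,  0.61610738,  0.26361112]), 'torque': array([-0.03012459, -0.02492884,  0.06340674]), 'gripper_width': 91.18883942420038}
scene {'mtx': array([[444.93644685,   0.        , 284.80725319],
       [  0.        , 444.93644685, 205.45227104],
       [  0.        ,   0.        ,   1.        ]]), 'dist_coeffs': array([-0.14373191,  0.        ,  0.        ,  0.        ,  0.        ]), 'camera_from_world': array([[ 6.24195167e-01,  7.81096512e-01,  1.63900103e-02,
        -3.50350030e+02],
       [-4.27963594e-01,  3.24295409e-01,  8.43611077e-01,
         1.52505908e+02]
[... 713 characters left out ...]
[ 0.00000000e+00,  0.00000000e+00,  0.00000000e+00,
         1.00000000e+00]])}
wrist {'mtx': array([[321.09804121,   0.        , 279.87602582],
       [  0.        , 321.09804121, 206.62826163],
       [  0.        ,   0.        ,   1.        ]]), 'dist_coeffs': array([-0.03490322,  0.        ,  0.        ,  0.        ,  0.        ]), 'camera_from_world': array([[ 2.25490982e-01,  9.74241639e-01, -2.65426139e-03,
        -5.74263574e+02],
       [-9.33797796e-01,  2.15351668e-01, -2.85736479e-01,
         3.24059696e+01],
       [-2.77804777e-01,  6.69095428e-02,  9.58304555e-01,
        -3.92822927e+02],
       [ 0.00000000e+00,  0.00000000e+00,  0.00000000e+00,
         1.00000000e+00]])}
```

View pics/a_scene.png

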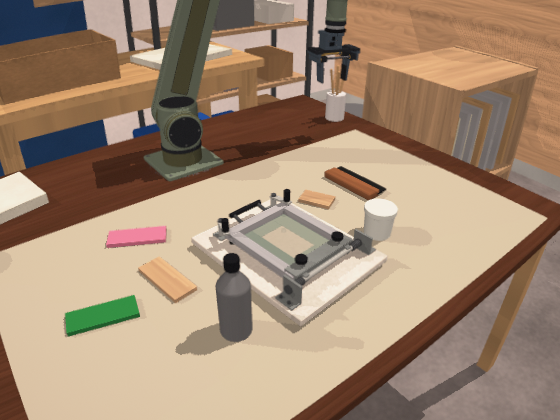

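View pics/a_top.png

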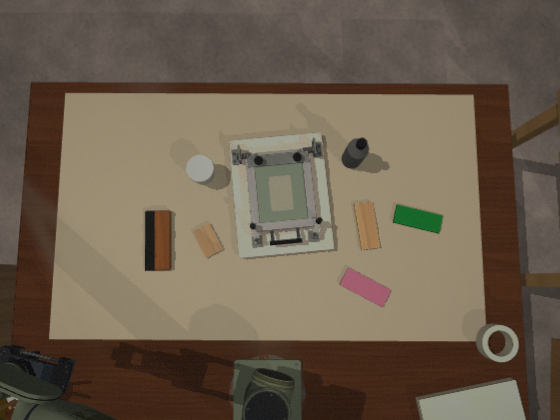

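View pics/a_wrist.png

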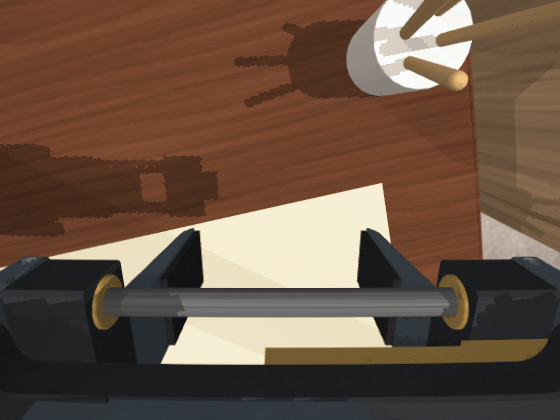

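The top view shows the press at (282,195), hinge at the top (away from the robot). The blank candidates are the plain plywood at (367,225), green at (418,218) and pink at (365,287). The offcut is at (208,240), the tub at (200,170), the bottle at (355,153) and the squeegee at (158,240). The natural plywood at (367,225) is the long one. I'll confirm that in an enlarged crop.

```bash
cat > h.py <<'E'
import numpy as np,cv2
from workcell import env
class V:
    def __init__(s,pre,n):
        s.p=np.load(f"{pre}_{n}_p.npy"); s.d=np.load(f"{pre}_{n}_d.npy"); s.c=np.load(f"{pre}_{n}_c.npy",allow_pickle=True).item()
        s.K=s.c["mtx"]; s.D=s.c["dist_coeffs"]; s.T=s.c["camera_from_world"]; s.iT=np.linalg.inv(s.T)
    def ray(s,uv):
        q=cv2.undistortPoints(np.array(uv,float).reshape(-1,1,2),s.K,s.D).reshape(-1,2)
        d=np.c_[q[:,0],-q[:,1],-np.ones(len(q))]
        return s.iT[:3,3], d@s.iT[:3,:3].T
    def atz(s,uv,z):
        o,d=s.ray(uv); return o+d*((z-o[2])/d[:,2])[:,None]
    def dep(s,uv):
        uv=np.array(uv,float).reshape(-1,2); o,d=s.ray(uv)
        z=np.array([np.median(s.d[int(round(v))-1:int(round(v))+2,int(round(u))-1:int(round(u))+2]) for u,v in uv]); return o+d*z[:,None]
    def proj(s,P):
        c=np.array(P,float).reshape(-1,3)@s.T[:3,:3].T+s.T[:3,3]; c=c*[1,-1,-1]
        return cv2.projectPoints(c,np.zeros(3),np.zeros(3),s.K,s.D)[0].reshape(-1,2)
def tri(v1,u1,v2,u2):
    o1,d1=v1.ray(u1);o2,d2=v2.ray(u2);d1=d1[0];d2=d2[0]
    t=np.linalg.lstsq(np.c_[d1,-d2],o2-o1,rcond=None)[0]
    a=o1+t[0]*d1;b=o2+t[1]*d2;return (a+b)/2,np.linalg.norm(a-b)
def grab(pre,n):
    c=env.get_calibration(n);p,d=env.grab_frame(n);cv2.imwrite(f"pics/{pre}_{n}.png",p[:,:,::-1]);np.save(f"{pre}_{n}_p.npy",p);np.save(f"{pre}_{n}_d.npy",d);np.save(f"{pre}_{n}_c.npy",c,allow_pickle=True)
    return V(pre,n)
def crop(pre,n,x0,y0,x1,y1,k,out):
    p=np.load(f"{pre}_{n}_p.npy")[y0:y1,x0:x1,::-1]; cv2.imwrite(f"pics/{out}.png",cv2.resize(p,None,fx=k,fy=k,interpolation=cv2.INTER_CUBIC))
E
python3 - <<'E'
from h import *
crop("a","top",180,120,380,270,4,"c_top"); crop("a","scene",130,170,410,320,2.8,"c_scene")
v=V("a","top")
hsv=cv2.cvtColor(v.p,cv2.COLOR_RGB2HSV); print(hsv[225,367],hsv[240,208],hsv[280,367],hsv[270,300],v.p[225,367],v.p[270,300])
E
```

```text
[ 15 123 156] [ 15 106 142] [173 109 162] [ 20  65 158] [156 118  81] [158 144 118]
```

View pics/c_top.png

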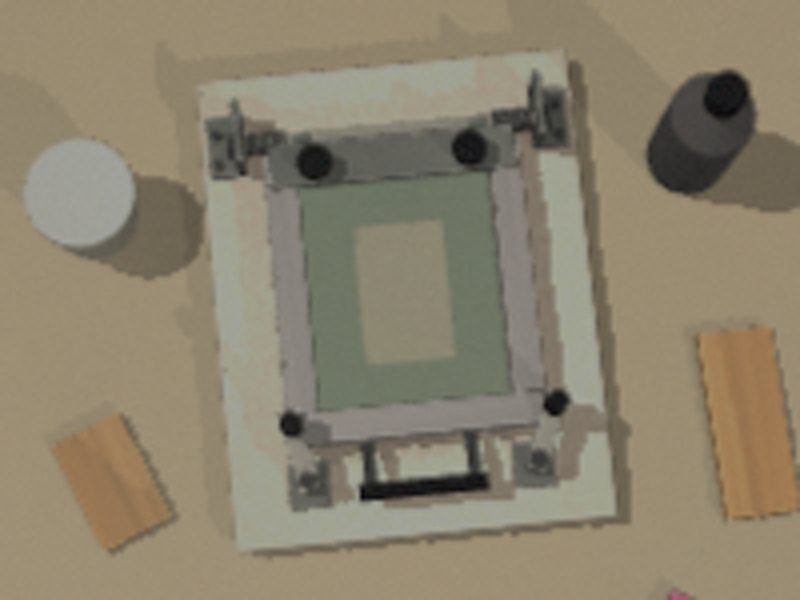

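View pics/c_scene.png

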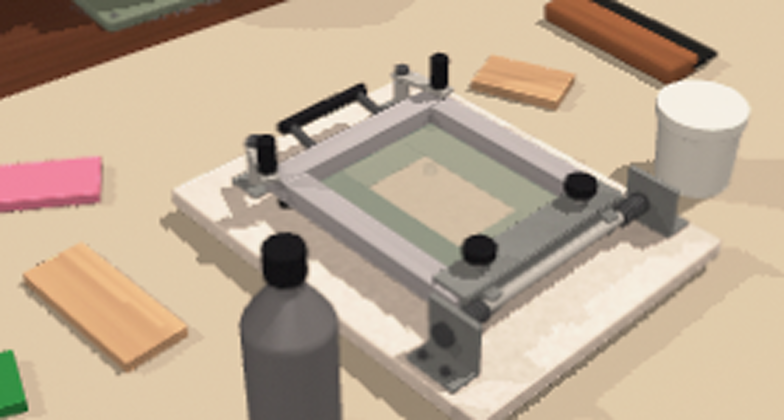

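The crop confirms it. The blank is the natural plywood at right, about 2.5:1, at top-view (367,225). The offcut at (208,240) is clearly shorter, about 1.6:1. Next I'll measure the poses from both views.

```bash
cat > m1.py <<'E'
from h import *
from scipy.optimize import least_squares
t=V("a","top"); s=V("a","scene")
ct=lambda a:np.array(a,float)/4+[180,120]
cs=lambda a:np.array(a,float)/2.8+[130,170]
# triangulate
for n,a,b in [("knobL top",(292,423),(439,58)),("knobR top",(557,400),(266,140)),("handle",(425,487),(325,110))]:
    print(n,tri(t,ct(a),s,cs(b)))
for n,a in [("RL",(198,88)),("RR",(563,52)),("FR",(617,513)),("FL",(240,552))]: print(n,t.atz(ct(a),30)[0],t.dep(ct(a))[0])
print("scene FR RL",s.atz(cs((172,195)),30),s.atz(cs((718,245)),30))
# fit
m=[(t,ct((198,88)),(190,150,30)),(t,ct((563,52)),(190,-150,30)),(t,ct((617,513)),(-190,-150,30)),(t,ct((240,552)),(-190,150,30)),
(t,ct((425,487)),(-155,0,65)),(s,cs((325,110)),(-155,0,65)),(s,cs((172,195)),(-190,-150,30)),(s,cs((718,245)),(190,150,30))]
def P(p,q): c,n=np.cos(p[2]),np.sin(p[2]); return np.array([p[0]+c*q[0]-n*q[1],p[1]+n*q[0]+c*q[1],q[2]])
f=lambda p:np.concatenate([v.proj(P(p,q))[0]-u for v,u,q in m])
r=least_squares(f,[550,0,0],x_scale=[100,100,.1],loss="soft_l1"); print(r.x,np.degrees(r.x[2]),np.round(r.fun.reshape(-1,2),1))
p=r.x; np.save("press.npy",p)
# catch angles from knob
for n,sg,a,b in [("L",1,(292,423),(439,58)),("R",-1,(557,400),(266,140))]:
    X=tri(t,ct(a),s,cs(b))[0]; c,si=np.cos(p[2]),np.sin(p[2]); d=X[:2]-p[:2]; l=np.array([c*d[0]+si*d[1],-si*d[0]+c*d[1]]); rel=l-[-143,88*sg]; print(n,"press frame",l,"rel pivot",rel,np.hypot(*rel),"angle",np.arctan2(sg*rel[1],rel[0]))
# blank, offcut
hsv=cv2.cvtColor(t.p,cv2.COLOR_RGB2HSV)
mask=((hsv[...,0]>9)&(hsv[...,0]<20)&(hsv[...,1]>92)).astype(np.uint8)
mask[:150]=0;mask[260:]=0;mask[:,:190]=0;mask[:,385:]=0
k,lab,st,ce=cv2.connectedComponentsWithStats(mask)
for i in range(1,k):
    if st[i,4]<150: continue
    ys,xs=np.where(lab==i); q=t.atz(np.c_[xs,ys],12)[:,:2].astype(np.float32); R=cv2.minAreaRect(q); print(st[i],R, q.mean(0), "depth z",np.median(t.dep(np.c_[xs,ys])[:,2]))
E
python3 m1.py
```

```text
knobL top (array([507.51512968,  44.37382786, 104.43366143]), np.float64(4.607820259202418))
knobR top (array([ 525.16244488, -153.38694432,  104.45907078]), np.float64(3.4451324063358366))
handle (array([463.78783323, -55.14061012,  63.78274255]), np.float64(6.177078957905801))
RL [785.41414085 123.90068523  30.        ] [785.45639882 123.91411744  29.86034462]
RR [ 816.71513806 -169.89839093   30.        ] [ 816.83940343 -169.93971684   29.61684989]
FR [ 445.17099467 -208.52877378   30.        ] [ 446.93013303 -212.10277531    3.46430033]
FL [413.53081661  85.06008318  30.        ] [414.74201622  86.95142082   2.6712452 ]
scene FR RL [[ 453.77482791 -209.04828285   30.        ]] [[794.15621281 120.59762288  30.        ]]
[ 6.17713328e+02 -4.17786597e+01  1.00365636e-01] 5.750527378391038 [[-0.8 -1.9]
 [ 0.6 -1.5]
 [ 0.5  0.5]
 [-1.1 -0. ]
 [-0.1 -0.5]
 [-2.  -0.1]
 [-2.3 -1.8]
 [ 0.8 -1.5]]
L press frame [-101.01139681   96.76048653] rel pivot [41.98860319  8.76048653] 42.89276072244573 angle 0.20568892443150424
R press frame [-103.26796958 -101.77328547] rel pivot [ 39.73203042 -13.77328547] 42.05160679077356 angle 0.33369127760086953
[354 202  26  48 906] ((520.3310546875, -314.41583251953125), (150.15432739257812, 61.6512336730957), 8.315790176391602) [ 519.7649 -314.3943] depth z 12.070476379444358
[193 224  29  34 553] ((470.13067626953125, 190.3204345703125), (94.25033569335938, 57.821693420410156), 27.738746643066406) [470.24768 190.58734] depth z 11.918587573367859
```

```bash
cat >> h.py <<'E'
from scipy.spatial.transform import Rotation as Ro
import json
def Rm(rpy): return Ro.from_euler("xyz",rpy,degrees=True).as_matrix()
def down(jaw):  # tool x down, jaw(z) axis at world angle jaw deg
    a=np.radians(jaw); z=np.array([np.cos(a),np.sin(a),0]); x=np.array([0,0,-1.]); y=np.cross(z,x); return np.c_[x,y,z]
def setcmd(pos,R): json.dump([list(map(float,pos)),np.asarray(R).tolist()],open("cmd.json","w"))
def getcmd(): p,R=json.load(open("cmd.json")); return np.array(p),np.array(R)
def row(pos,R,base=None):
    p0,R0=base or getcmd(); d=R0.T@(np.array(pos)-p0)/100; w=Ro.from_matrix(R0.T@R).as_rotvec()/(2*np.pi); return np.round(np.r_[d,w],4)
def apply(r,base=None):  # pose reached by a row
    p0,R0=base or getcmd(); r=np.array(r,float); return p0+R0@(r[:3]*100), R0@Ro.from_rotvec(r[3:]*2*np.pi).as_matrix()
def jawang(R): return np.degrees(np.arctan2(R[1,2],R[0,2]))
E
python3 - <<'E'
from h import *
s=env.state(); R=Rm(s["ee_rot"]); print(np.round(R,3),jawang(R),s["qpos"])
setcmd([129.856,560.161,213.976],down(jawang(R)))
p=np.load("press.npy"); print(p)
c,n=np.cos(p[2]),np.sin(p[2])
w=lambda x,y:(p[0]+c*x-n*y,p[1]+n*x+c*y)
print(w(-100,0),w(0,0))
t=V("a","top"); print(t.dep([(355,153),(362,143),(200,169),(158,240)]))
i=np.linalg.inv(V("a","wrist").T)[:3,3]; print("cam in tool",R.T@(i-s["ee_pos"]))
E
```

```text
[[-0.    -0.974  0.226]
 [-0.001  0.226  0.974]
 [-1.     0.    -0.001]] 76.95128389156154 [ 7.58038962e+01  1.83424090e+01  8.96903059e+01  4.21621523e-04
  7.20414428e+01 -1.14751674e+00]
[ 6.17713328e+02 -4.17786597e+01  1.00365636e-01]
(np.float64(518.216568466086), np.float64(-51.79838167019984)) (np.float64(617.7133280689679), np.float64(-41.77865969170589))
[[ 720.55493119 -259.10014037  138.98609111]
 [ 736.28894106 -270.61905775  188.47577746]
 [ 683.47721948  208.10352524   82.65576445]
 [ 469.06488125  343.9682856    22.91792224]]
cam in tool [-170.85541414   81.36913764    0.40697455]
```

Run:
```python
from h import *
print(row([430,-60,250],down(-84.25)))
```

```text
[-0.3602 -4.3241 -5.3638  0.4478  0.      0.    ]
```

```bash
cat >> h.py <<'E'
def plan(pos,jaw,n,save=True,R=None):
    """n calls from the commanded pose to pos/jaw, prints one row per call"""
    p0,R0=getcmd(); Rt=down(jaw) if R is None else R
    rv=Ro.from_matrix(R0.T@Rt).as_rotvec(); p1=np.array(pos,float); base=(p0,R0)
    for k in range(1,n+1):
        f=k/n; r=np.round(row(p0+(p1-p0)*f,R0@Ro.from_rotvec(rv*f).as_matrix(),base),3)
        assert abs(r).max()<=1,r
        print(k,r.tolist(),"rows>=",int(np.ceil(max(np.linalg.norm(r[:3])*100/62.5,np.linalg.norm(r[3:])*360/10.7))))
        base=apply(r,base)
    print("end",np.round(base[0],1),round(jawang(base[1]),2))
    if save: setcmd(*base)
E
python3 - <<'E'
from h import *
plan([430,-60,250],-84.25,8)
E
```

```text
1 [-0.045, -0.54, -0.67, 0.056, 0.0, 0.0] rows>= 2
2 [-0.045, -0.739, -0.443, 0.056, 0.0, 0.0] rows>= 2
3 [-0.045, -0.846, -0.162, 0.056, 0.0, 0.0] rows>= 2
4 [-0.045, -0.85, 0.14, 0.056, 0.0, 0.0] rows>= 2
5 [-0.045, -0.749, 0.424, 0.056, 0.0, 0.0] rows>= 2
6 [-0.045, -0.557, 0.657, 0.056, 0.0, 0.0] rows>= 2
7 [-0.045, -0.297, 0.809, 0.056, 0.0, 0.0] rows>= 2
8 [-0.045, -0.0, 0.861, 0.056, 0.0, 0.0] rows>= 2
end [430. -60. 250.] -84.33
```

Request:
send_rows(
  commands=[
    [[-0.045,-0.54,-0.67,0.056,0,0],[-0.045,-0.54,-0.67,0.056,0,0],[-0.045,-0.54,-0.67,0.056,0,0]],
  ],
  jaw=-1,
)

```text
time_s: 0.52
ee_pos: [167.8, 481.5, 218.7]
ee_rot: [22.9, 90.0, 79.7]
force: [-0.5, 0.1, -1.1]
gripper_width: 91.0
```

Request:
send_rows(
  commands=[
    [[-0.045,-0.739,-0.443,0.056,0,0],[-0.045,-0.739,-0.443,0.056,0,0]],
  ],
)

```text
time_s: 0.78
ee_pos: [205.1, 404.1, 222.9]
ee_rot: [-140.3, 90.0, -103.9]
force: [-0.2, 0.1, 0.3]
gripper_width: 91.4
```

Request:
send_rows(
  commands=[
    [[-0.045,-0.846,-0.162,0.056,0,0],[-0.045,-0.846,-0.162,0.056,0,0]],
  ],
)

```text
time_s: 1.02
ee_pos: [242.9, 326.4, 227.5]
ee_rot: [-2.4, 90.0, 13.8]
force: [0.4, 0.4, 0.8]
gripper_width: 91.1
```

Request:
send_rows(
  commands=[
    [[-0.045,-0.85,0.14,0.056,0,0],[-0.045,-0.85,0.14,0.056,0,0]],
  ],
)

```text
time_s: 1.27
ee_pos: [280.7, 249.0, 232.1]
ee_rot: [31.4, 90.0, 27.4]
force: [0.3, -0.6, 0.5]
gripper_width: 91.4
```

Request:
send_rows(
  commands=[
    [[-0.045,-0.749,0.424,0.056,0,0],[-0.045,-0.749,0.424,0.056,0,0]],
  ],
)

```text
time_s: 1.52
ee_pos: [318.6, 171.4, 236.7]
ee_rot: [42.3, 89.9, 18.2]
force: [-0.3, 0.2, -0.3]
gripper_width: 91.1
```

Request:
send_rows(
  commands=[
    [[-0.045,-0.557,0.657,0.056,0,0],[-0.045,-0.557,0.657,0.056,0,0]],
  ],
)

```text
time_s: 1.78
ee_pos: [356.6, 93.7, 241.2]
ee_rot: [53.0, 89.9, 8.7]
force: [-0.5, -0.0, -0.3]
gripper_width: 91.2
```

Request:
send_rows(
  commands=[
    [[-0.045,-0.297,0.809,0.056,0,0],[-0.045,-0.297,0.809,0.056,0,0]],
  ],
)

```text
time_s: 2.02
ee_pos: [394.4, 15.8, 245.6]
ee_rot: [63.1, 89.9, -1.4]
force: [-1.0, 0.9, 0.7]
gripper_width: 91.2
```

Request:
send_rows(
  commands=[
    [[-0.045,0,0.861,0.056,0,0],[-0.045,0,0.861,0.056,0,0],[-0.045,0,0.861,0.056,0,0],[-0.045,0,0.861,0.056,0,0]],
  ],
)

```text
time_s: 2.52
ee_pos: [429.9, -59.1, 249.6]
ee_rot: [-145.1, 89.9, 130.7]
force: [-0.1, -0.0, 0.0]
gripper_width: 91.2
```

Run:
```python
from h import *
s=env.state(); print(s["ee_pos"],jawang(Rm(s["ee_rot"])),s["qpos"])
v=grab("b","wrist")
```

```text
[429.94767492 -59.08932905 249.62949718] -84.136323011365 [-9.37797008e+00  4.11387662e+00  1.02778724e+02  4.61775378e-02
  7.31602689e+01  7.47449357e+01]
```

View pics/b_wrist.png

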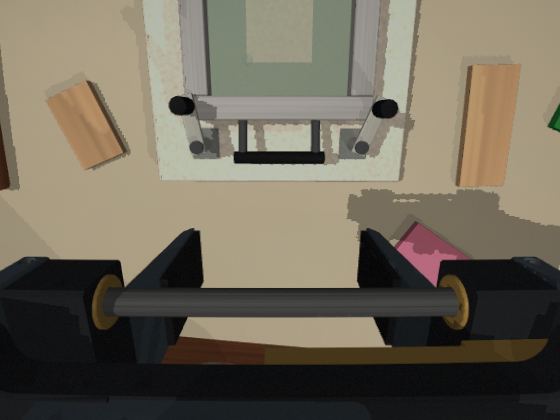

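The wrist view shows the knobs at L (181,105) and R (386,108), the handle bar from (235,157) to (325,157), and the pivots at (196,147) and (362,147). The board's front corners are at (161,181) and (400,180), and the blank is at (488,125).

Run:
```python
from h import *
crop("b","wrist",150,80,420,190,2.96,"b_c")
```

```text
(no output)
```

View pics/b_c.png

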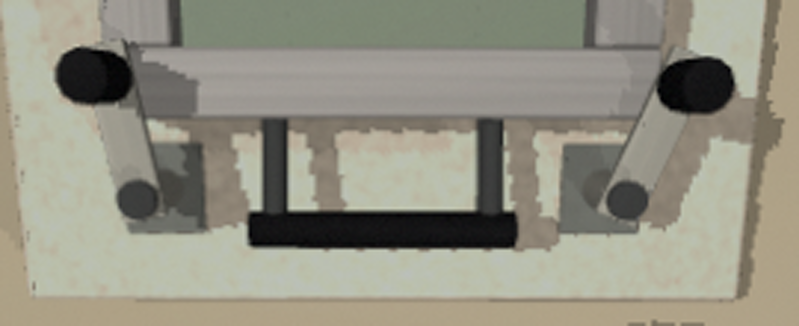

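```bash
cat > m2.py <<'E'
from h import *
from scipy.optimize import least_squares
v=V("b","wrist"); k=2.96
c=lambda a:np.array(a,float)/k+[150,80]
print("depth knobs/handle/board/rail",np.round(v.dep([c((83,75)),c((709,85)),c((382,229)),c((382,270)),c((400,80)),c((137,199))]),1))
m=[(c((33,296)),(-190,150,30)),(c((737,298)),(-190,-150,30)),(c((382,229)),(-155,0,66)),(c((248,229)),(-155,50,65)),(c((516,229)),(-155,-50,65)),(c((131,117)),(-115,88,66)) ,(c((640,117)),(-115,-88,66)),(c((137,199)),(-143,88,82)),(c((628,200)),(-143,-88,82))]
def P(p,q): a,n=np.cos(p[2]),np.sin(p[2]); return np.array([p[0]+a*q[0]-n*q[1],p[1]+n*q[0]+a*q[1],q[2]])
m=[x for i,x in enumerate(m) if i not in(5,6)]
f=lambda p:np.concatenate([v.proj(P(p,q))[0]-u for u,q in m])
r=least_squares(f,[618,-42,.1],x_scale=[100,100,.1]); p=r.x; print(p,np.degrees(p[2]),np.round(r.fun.reshape(-1,2),1))
np.save("press.npy",p)
for n,sg,a in [("L",1,(83,75)),("R",-1,(709,85))]:
    X=v.atz([c(a)],105)[0]; co,si=np.cos(p[2]),np.sin(p[2]); d=X[:2]-p[:2]; l=np.array([co*d[0]+si*d[1],-si*d[0]+co*d[1]]); rel=l-[-143,88*sg]; print(n,X,"press",l,np.hypot(*rel),"angle",np.arctan2(sg*rel[1],rel[0]))
hsv=cv2.cvtColor(v.p,cv2.COLOR_RGB2HSV); print(hsv[125,488],hsv[20,440],hsv[130,85])
mask=((hsv[...,0]>9)&(hsv[...,0]<20)&(hsv[...,1]>92)).astype(np.uint8); mask[200:]=0
mask=cv2.morphologyEx(mask,cv2.MORPH_OPEN,np.ones((3,3)))
K,lab,st,ce=cv2.connectedComponentsWithStats(mask)
for i in range(1,K):
    if st[i,4]<800: continue
    ys,xs=np.where(lab==i); q=v.atz(np.c_[xs,ys],12)[:,:2].astype(np.float32); print(st[i],cv2.minAreaRect(q),np.median(v.dep(np.c_[xs,ys])[:,2]))
E
python3 m2.py
```

```text
depth knobs/handle/board/rail [[ 506.    45.3  105.6]
 [ 523.5 -153.3  106. ]
 [ 462.3  -54.7   72. ]
 [ 439.7  -56.9   30.3]
 [ 515.1  -55.8   65.5]
 [ 465.    33.4   78.9]]
[ 6.16258751e+02 -3.93807274e+01  1.01438797e-01] 5.812014925185456 [[-2.2  1.2]
 [ 0.8  0.8]
 [ 0.3 -0.5]
 [ 0.4 -0.6]
 [ 0.3 -0.5]
 [-1.   0.3]
 [ 1.3  0.1]]
L [506.0184205   45.46280702 105.        ] press [-101.08196561   95.57087424] 42.59624096398559 angle 0.17868507265938438
R [ 523.49423173 -153.58202852  105.        ] press [-103.8522485  -104.22045706] 42.375106780283026 angle 0.39280651212873474
[ 15 112 166] [ 20  60 167] [ 15 112 161]
[ 456   64   65  123 6094] ((518.65087890625, -311.0111999511719), (149.12380981445312, 65.3410415649414), 8.261194229125977) 12.460976572069711
[  47   81   79   88 3843] ((469.5927429199219, 188.84197998046875), (94.84064483642578, 64.09291076660156), 27.602998733520508) 11.617069965898509
```

Run:
```python
from h import *
plan([506,45.4,150],-74,2); plan([506,45.4,78],-74,1)
```

```text
1 [0.5, 0.43, -0.487, -0.014, 0.0, 0.0] rows>= 2
2 [0.5, 0.471, -0.447, -0.015, 0.0, 0.0] rows>= 2
end [506.   45.4 150. ] -73.89
1 [0.72, 0.0, 0.0, 0.0, 0.0, 0.0] rows>= 2
end [506.   45.4  78. ] -73.89
```

Request:
send_rows(
  commands=[
    [[0.5,0.43,-0.487,-0.014,0,0],[0.5,0.43,-0.487,-0.014,0,0]],
  ],
)

```text
time_s: 2.82
ee_pos: [467.4, -4.8, 198.2]
ee_rot: [-115.0, 89.8, 166.0]
force: [-0.2, -0.1, 0.7]
gripper_width: 91.0
```

Request:
send_rows(
  commands=[
    [[0.5,0.471,-0.447,-0.015,0,0],[0.5,0.471,-0.447,-0.015,0,0],[0.5,0.471,-0.447,-0.015,0,0],[0.5,0.471,-0.447,-0.015,0,0]],
  ],
)

```text
time_s: 3.32
ee_pos: [505.9, 44.8, 151.1]
ee_rot: [58.5, 89.9, -15.5]
force: [1.0, 0.5, -0.0]
gripper_width: 91.1
```

Request:
send_rows(
  commands=[
    [[0.3,0,0,0,0,0],[0.6,0,0,0,0,0],[0.72,0,0,0,0,0],[0.72,0,0,0,0,0],[0.72,0,0,0,0,0]],
  ],
)

```text
time_s: 3.95
ee_pos: [506.9, 45.2, 79.3]
ee_rot: [79.1, 89.8, 5.2]
force: [1.1, 0.1, -0.1]
gripper_width: 91.0
```

Run:
```python
from h import *
v=grab("c","wrist"); s=env.state(); print(s["ee_pos"],s["force"])
```

```text
[506.9338092   45.28914109  79.24947186] [-0.89241864 -0.95820736  0.08169873]
```

View pics/c_wrist.png

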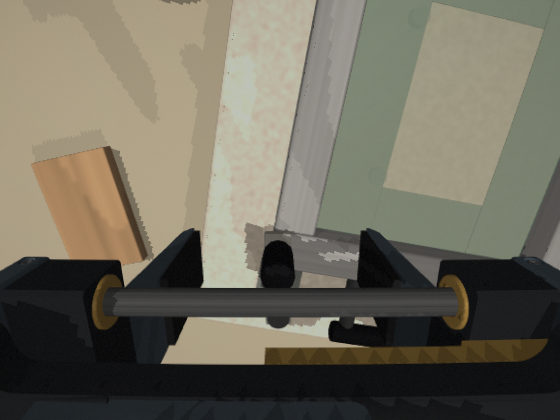

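The knob at (278,262) sits centred between the fingers, so I'll close on it and plan the arc.

Request:
send_rows(
  commands=[
    [[0,0,0,0,0,0],[0,0,0,0,0,0],[0,0,0,0,0,0],[0,0,0,0,0,0],[0,0,0,0,0,0],[0,0,0,0,0,0]],
  ],
  jaw=1,
  force=12,
)

```text
time_s: 4.75
ee_pos: [505.9, 45.4, 77.9]
ee_rot: [-136.8, 90.0, 149.3]
force: [0.0, 0.7, -0.3]
gripper_width: 33.8
```

```bash
cat >> h.py <<'E'
def arc(sg,a0,a1,n,save=True):
    p=np.load("press.npy"); yaw=np.degrees(p[2]); p0,R0=getcmd(); J0=jawang(R0)
    C,S=np.cos(p[2]),np.sin(p[2])
    kn=lambda a:np.array([p[0]+C*(-143+43*np.cos(a))-S*sg*(88+43*np.sin(a)),p[1]+S*(-143+43*np.cos(a))+C*sg*(88+43*np.sin(a)),0])
    out=[]
    for i in range(1,n+1):
        a=a0+(a1-a0)*i/n
        out.append(np.round(row(p0+kn(a)-kn(a0),down(J0+sg*np.degrees(a-a0))),3).tolist())
    print(str(out)); b=apply(out[-1]); print("end",b[0],jawang(b[1]))
    if save: setcmd(*b)
E
python3 - <<'E'
from h import *
s=env.state(); print(s["gripper_width"],s["ee_pos"],s["force"])
arc(1,.18,1.72,12)
E
```

```text
33.82071591009196 [505.92581734  45.38634442  77.87539223] [ 0.01422791  0.65453166 -0.31483318]
[[0.0, -0.004, -0.055, -0.02, 0.0, 0.0], [0.0, -0.014, -0.109, -0.041, 0.0, 0.0], [0.0, -0.032, -0.162, -0.061, 0.0, 0.0], [0.0, -0.056, -0.211, -0.082, 0.0, 0.0], [0.0, -0.086, -0.257, -0.102, 0.0, 0.0], [0.0, -0.121, -0.299, -0.122, 0.0, 0.0], [0.0, -0.162, -0.336, -0.143, 0.0, 0.0], [0.0, -0.208, -0.368, -0.163, 0.0, 0.0], [0.0, -0.256, -0.393, -0.184, 0.0, 0.0], [0.0, -0.308, -0.412, -0.204, 0.0, 0.0], [0.0, -0.362, -0.424, -0.225, 0.0, 0.0], [0.0, -0.417, -0.43, -0.245, 0.0, 0.0]]
end [453.989213    75.14020762  77.976     ] 14.311283891561564
```

Request:
send_rows(
  commands=[
    [[0,0,0,0,0,0],[0,0,0,0,0,0],[0,0,0,0,0,0],[0,0,0,0,0,0]],
  ],
)

```text
time_s: 5.25
ee_pos: [506.0, 45.5, 77.9]
ee_rot: [141.2, 90.0, 67.3]
force: [-0.9, 2.0, 0.3]
gripper_width: 17.6
```

Request:
send_rows(
  commands=[
    [[0,-0.004,-0.055,-0.02,0,0],[0,-0.014,-0.109,-0.041,0,0],[0,-0.032,-0.162,-0.061,0,0],[0,-0.056,-0.211,-0.082,0,0],[0,-0.086,-0.257,-0.102,0,0],[0,-0.121,-0.299,-0.122,0,0],[0,-0.162,-0.336,-0.143,0,0],[0,-0.208,-0.368,-0.163,0,0],[0,-0.256,-0.393,-0.184,0,0],[0,-0.308,-0.412,-0.204,0,0],[0,-0.362,-0.424,-0.225,0,0],[0,-0.417,-0.43,-0.245,0,0],[0,-0.417,-0.43,-0.245,0,0],[0,-0.417,-0.43,-0.245,0,0]],
  ],
)

```text
time_s: 7.0
ee_pos: [454.4, 75.5, 78.0]
ee_rot: [33.1, 89.9, 47.3]
force: [1.3, 3.4, -2.0]
gripper_width: 17.8
```

Request:
send_rows(
  commands=[
    [[0,0,0,0,0,0],[0,0,0,0,0,0],[0,0,0,0,0,0],[0,0,0,0,0,0]],
  ],
  jaw=-1,
)

```text
time_s: 7.5
ee_pos: [453.9, 75.0, 78.0]
ee_rot: [-174.7, 90.0, -160.4]
force: [-0.1, -0.5, 0.2]
gripper_width: 54.7
```

Request:
send_rows(
  commands=[
    [[-0.4,0,0,0,0,0],[-0.72,0,0,0,0,0],[-0.72,0,0,0,0,0]],
  ],
)

```text
time_s: 7.88
ee_pos: [455.7, 75.3, 152.2]
ee_rot: [-6.1, 89.7, 8.2]
force: [-0.0, -0.6, -0.1]
gripper_width: 84.4
```

Run:
```python
from h import *
b=apply([-.72,0,0,0,0,0]); setcmd(*b)
s=env.state(); print(s["gripper_width"],s["ee_pos"],s["force"])
plan([523.5,-153.5,150],73.3,3); plan([523.5,-153.5,78],73.3,1); arc(-1,.393,1.72,11)
```

```text
84.36313926828065 [455.66076738  75.32122623 152.16565468] [-0.04967252 -0.6412566  -0.07010071]
1 [-0.0, -0.796, 0.036, -0.055, 0.0, 0.0] rows>= 2
2 [-0.0, -0.761, -0.235, -0.054, 0.0, 0.0] rows>= 2
3 [-0.0, -0.639, -0.476, -0.055, 0.0, 0.0] rows>= 2
end [ 523.5 -153.5  150. ] 73.35
1 [0.72, 0.0, 0.0, 0.0, 0.0, 0.0] rows>= 2
end [ 523.5 -153.5   78. ] 73.35
[[0.0, 0.003, -0.052, 0.019, 0.0, 0.0], [0.0, 0.013, -0.103, 0.038, 0.0, 0.0], [0.0, 0.028, -0.152, 0.058, 0.0, 0.0], [0.0, 0.049, -0.2, 0.077, 0.0, 0.0], [0.0, 0.076, -0.244, 0.096, 0.0, 0.0], [0.0, 0.108, -0.285, 0.115, 0.0, 0.0], [0.0, 0.145, -0.321, 0.134, 0.0, 0.0], [0.0, 0.186, -0.353, 0.154, 0.0, 0.0], [0.0, 0.23, -0.38, 0.173, 0.0, 0.0], [0.0, 0.277, -0.402, 0.192, 0.0, 0.0], [0.0, 0.327, -0.417, 0.211, 0.0, 0.0]]
end [ 480.21879726 -184.12087873   77.976     ] -2.608716108438439
```

Request:
send_rows(
  commands=[
    [[0,-0.796,0.036,-0.055,0,0],[0,-0.796,0.036,-0.055,0,0]],
  ],
)

```text
time_s: 8.12
ee_pos: [476.9, -2.6, 148.9]
ee_rot: [159.4, 89.9, -166.2]
force: [-0.4, 0.5, 0.0]
gripper_width: 91.2
```

Request:
send_rows(
  commands=[
    [[0,-0.761,-0.235,-0.054,0,0],[0,-0.761,-0.235,-0.054,0,0]],
  ],
)

```text
time_s: 8.38
ee_pos: [500.2, -79.5, 148.6]
ee_rot: [129.1, 89.9, -177.2]
force: [-0.6, -0.1, 0.4]
gripper_width: 91.2
```

Request:
send_rows(
  commands=[
    [[0,-0.639,-0.476,-0.055,0,0],[0,-0.639,-0.476,-0.055,0,0],[0,-0.639,-0.476,-0.055,0,0],[0,-0.639,-0.476,-0.055,0,0]],
  ],
)

```text
time_s: 8.88
ee_pos: [522.6, -152.7, 149.0]
ee_rot: [76.5, 89.9, 149.7]
force: [-1.2, -0.4, 0.8]
gripper_width: 91.3
```

Request:
send_rows(
  commands=[
    [[0.3,0,0,0,0,0],[0.6,0,0,0,0,0],[0.72,0,0,0,0,0],[0.72,0,0,0,0,0]],
  ],
)

```text
time_s: 9.38
ee_pos: [523.0, -152.7, 77.5]
ee_rot: [82.0, 89.9, 155.3]
force: [-0.2, 0.4, 0.3]
gripper_width: 91.5
```

Run:
```python
from h import *
v=grab("d","wrist"); s=env.state(); print(s["ee_pos"],s["force"],s["gripper_width"])
```

```text
[ 523.77376579 -153.12498526   78.39910073] [ 0.02327934  0.37968722 -0.00845204] 90.96016521814079
```

View pics/d_wrist.png

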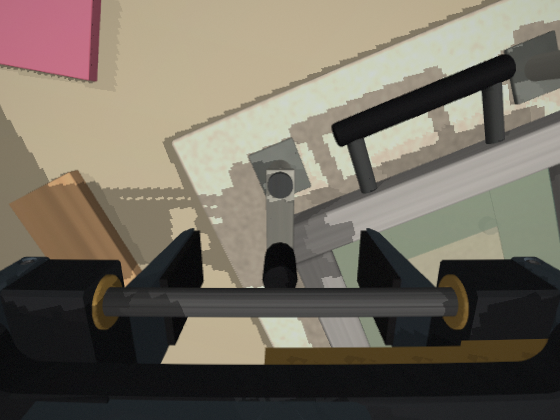

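The right knob at (279,262) is centred between the fingers, with its pivot at (280,185) straight along the bar. I'll grip it and swing it out.

Request:
send_rows(
  commands=[
    [[0,0,0,0,0,0],[0,0,0,0,0,0],[0,0,0,0,0,0],[0,0,0,0,0,0],[0,0,0,0,0,0],[0,0,0,0,0,0],[0,0,0,0,0,0],[0,0,0,0,0,0],[0,0,0,0,0,0],[0,0,0,0,0,0]],
  ],
  jaw=1,
  force=12,
)

```text
time_s: 10.68
ee_pos: [523.5, -153.5, 77.9]
ee_rot: [-7.4, 90.0, 65.9]
force: [0.4, 0.5, -0.1]
gripper_width: 17.4
```

Request:
send_rows(
  commands=[
    [[0,0.003,-0.052,0.019,0,0],[0,0.013,-0.103,0.038,0,0],[0,0.028,-0.152,0.058,0,0],[0,0.049,-0.2,0.077,0,0],[0,0.076,-0.244,0.096,0,0],[0,0.108,-0.285,0.115,0,0],[0,0.145,-0.321,0.134,0,0],[0,0.186,-0.353,0.154,0,0],[0,0.23,-0.38,0.173,0,0],[0,0.277,-0.402,0.192,0,0],[0,0.327,-0.417,0.211,0,0],[0,0.327,-0.417,0.211,0,0],[0,0.327,-0.417,0.211,0,0]],
  ],
)

```text
time_s: 12.3
ee_pos: [480.0, -183.5, 77.8]
ee_rot: [116.8, 89.9, 114.3]
force: [0.1, 3.3, 0.6]
gripper_width: 17.6
```

Request:
send_rows(
  commands=[
    [[0,0,0,0,0,0],[0,0,0,0,0,0],[0,0,0,0,0,0],[0,0,0,0,0,0]],
  ],
  jaw=0.2,
)

```text
time_s: 12.8
ee_pos: [480.2, -184.3, 77.9]
ee_rot: [-58.6, 90.0, -61.2]
force: [-0.2, -0.9, -0.3]
gripper_width: 36.3
```

Request:
send_rows(
  commands=[
    [[-0.3,0,0,0,0,0],[-0.72,0,0,0,0,0],[-0.72,0,0,0,0,0]],
  ],
)

```text
time_s: 13.18
ee_pos: [482.3, -185.1, 153.0]
ee_rot: [-20.2, 89.6, -22.8]
force: [0.2, -0.3, 0.2]
gripper_width: 36.5
```

Run:
```python
from h import *
b=apply([-.72,0,0,0,0,0]); setcmd(*b)
s=env.state(); print(s["gripper_width"],s["ee_pos"],s["force"])
plan([462,-55,120],5.8,2)
```

```text
36.477884932874915 [ 482.32750987 -185.08841651  153.0402598 ] [ 0.22649457 -0.34522135  0.15832851]
1 [0.15, 0.641, -0.12, -0.012, 0.0, 0.0] rows>= 2
2 [0.15, 0.648, -0.072, -0.011, 0.0, 0.0] rows>= 2
end [462. -55. 120.] 5.67
```

Request:
send_rows(
  commands=[
    [[0.15,0.641,-0.12,-0.012,0,0],[0.15,0.641,-0.12,-0.012,0,0]],
  ],
)

```text
time_s: 13.42
ee_pos: [468.6, -116.8, 133.1]
ee_rot: [156.5, 89.7, 158.4]
force: [0.4, -0.2, -0.4]
gripper_width: 36.5
```

Request:
send_rows(
  commands=[
    [[0.15,0.648,-0.072,-0.011,0,0],[0.15,0.648,-0.072,-0.011,0,0],[0.15,0.648,-0.072,-0.011,0,0],[0.15,0.648,-0.072,-0.011,0,0]],
  ],
)

```text
time_s: 13.92
ee_pos: [462.6, -56.1, 120.1]
ee_rot: [-35.6, 89.9, -30.0]
force: [0.3, -0.2, -0.4]
gripper_width: 36.6
```

Run:
```python
from h import *
s=env.state(); print(s["ee_pos"],s["force"],s["gripper_width"]);v=grab("e","wrist"); grab("e","top")
crop("e","top",200,120,360,280,4,"e_top_c")
print(jawang(Rm(s["ee_rot"])))
```

```text
[462.58239205 -56.09463921 120.08883696] [ 0.26079784 -0.18247104 -0.35968786] 36.60223634254197
5.593517205313149
```

View pics/e_wrist.png

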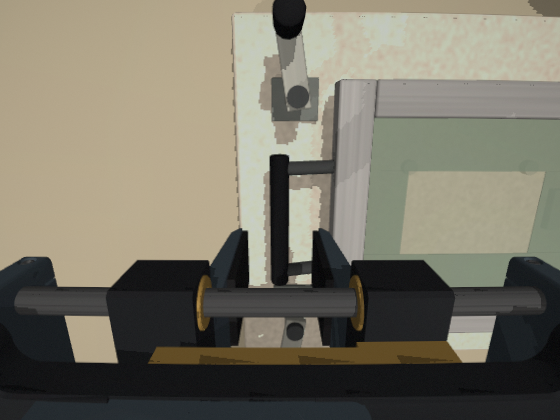

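View pics/e_top_c.png

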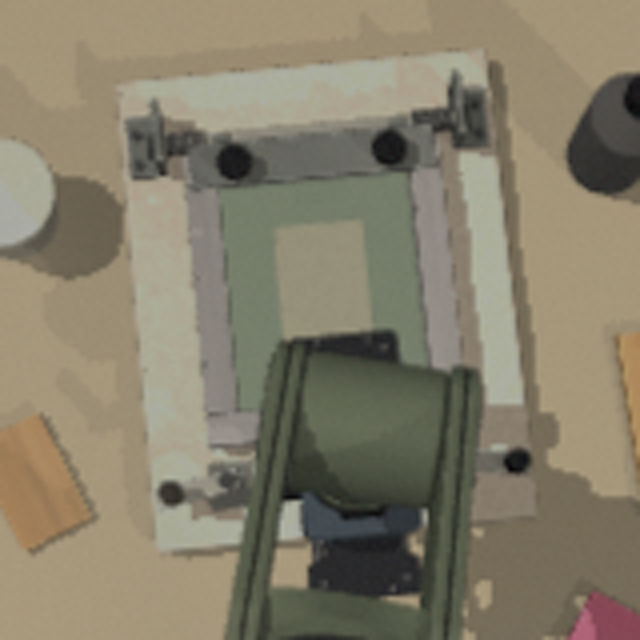

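Both catches are out: knobs at crop (172,492) and (517,460), with the bars at about 1.7 rad. The handle bar at column 280 in the wrist view is midway between the fingers. I'll descend.

Request:
send_rows(
  commands=[
    [[0.2,0,0,0,0,0],[0.4,0,0,0,0,0],[0.55,0,0,0,0,0],[0.66,0,0,0,0,0],[0.72,0,0,0,0,0],[0.72,0,0,0,0,0]],
  ],
)

```text
time_s: 14.78
ee_pos: [462.0, -55.2, 47.8]
ee_rot: [153.3, 90.0, 158.9]
force: [1.0, -0.3, 0.0]
gripper_width: 36.7
```

Run:
```python
from h import *
setcmd(*apply([.72,0,0,0,0,0])); s=env.state(); print(s["ee_pos"],s["force"],s["gripper_width"]);v=grab("f","wrist")
```

```text
[461.97563649 -55.17084666  47.79947511] [ 0.95295292 -0.32207627  0.03556168] 36.708365311746924
```

View pics/f_wrist.png

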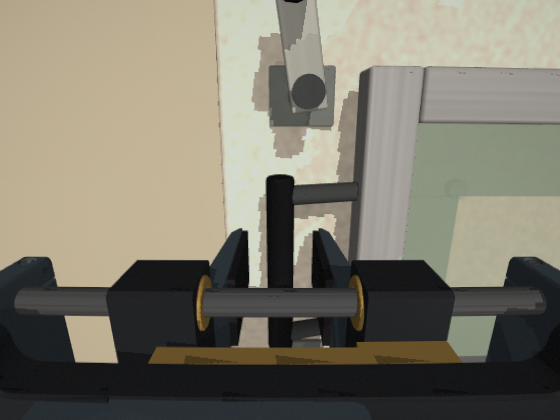

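The bar is between the fingers, and the finger on the rail side is clear of the rail (edge about col 360). I'll grip and plan the lift.

Request:
send_rows(
  commands=[
    [[0,0,0,0,0,0],[0,0,0,0,0,0],[0,0,0,0,0,0],[0,0,0,0,0,0],[0,0,0,0,0,0]],
  ],
  jaw=1,
  force=25,
)

```text
time_s: 15.45
ee_pos: [462.0, -55.0, 48.2]
ee_rot: [-6.5, 90.0, -0.9]
force: [-2.0, -0.9, 3.9]
gripper_width: 13.3
```

Run:
```python
from h import *
s=env.state(); print(s["gripper_width"],s["ee_pos"],s["force"])
p=np.load("press.npy"); C,S=np.cos(p[2]),np.sin(p[2])
p0,R0=getcmd(); ph0=np.arctan2(10,282); L=np.hypot(10,282)
def W(th): dx=-L*np.cos(ph0+th)+282; dz=L*np.sin(ph0+th)-10; return np.array([C*dx,S*dx,dz])
ths=np.linspace(0,1.45,26)[1:]; base=(p0,R0)
for g in range(5):
    rows=[np.round(row(p0+W(t),R0,base),3).tolist() for t in ths[g*5:g*5+5]]; print(rows); base=apply(rows[-1],base)
print(base[0]); setcmd(*base)
```

```text
13.328094930127753 [462.00308373 -55.00900254  48.19907022] [-2.00889767 -0.85207791  3.93715261]
[[-0.163, 0.0, 0.01, 0.0, 0.0, 0.0], [-0.326, 0.0, 0.03, 0.0, 0.0, 0.0], [-0.487, 0.0, 0.06, 0.0, 0.0, 0.0], [-0.646, 0.0, 0.098, 0.0, 0.0, 0.0], [-0.802, 0.0, 0.146, 0.0, 0.0, 0.0]]
[[-0.154, 0.0, 0.057, 0.0, 0.0, 0.0], [-0.304, 0.001, 0.123, 0.0, 0.0, 0.0], [-0.45, 0.001, 0.197, 0.0, 0.0, 0.0], [-0.591, 0.001, 0.279, 0.0, 0.0, 0.0], [-0.727, 0.001, 0.37, 0.0, 0.0, 0.0]]
[[-0.131, 0.0, 0.098, 0.0, 0.0, 0.0], [-0.256, 0.001, 0.204, 0.0, 0.0, 0.0], [-0.374, 0.001, 0.317, 0.0, 0.0, 0.0], [-0.486, 0.001, 0.436, 0.0, 0.0, 0.0], [-0.591, 0.002, 0.562, 0.0, 0.0, 0.0]]
[[-0.097, -0.0, 0.132, 0.0, 0.0, 0.0], [-0.187, 0.0, 0.269, 0.0, 0.0, 0.0], [-0.268, 0.001, 0.411, 0.0, 0.0, 0.0], [-0.341, 0.001, 0.557, 0.0, 0.0, 0.0], [-0.405, 0.001, 0.708, 0.0, 0.0, 0.0]]
[[-0.056, 0.001, 0.154, 0.0, 0.0, 0.0], [-0.102, 0.001, 0.31, 0.0, 0.0, 0.0], [-0.14, 0.002, 0.47, 0.0, 0.0, 0.0], [-0.168, 0.002, 0.631, 0.0, 0.0, 0.0], [-0.186, 0.002, 0.793, 0.0, 0.0, 0.0]]
[718.59516894 -28.90203862 319.076     ]
```

Request:
send_rows(
  commands=[
    [[-0.163,0,0.01,0,0,0],[-0.326,0,0.03,0,0,0],[-0.487,0,0.06,0,0,0],[-0.646,0,0.098,0,0,0],[-0.802,0,0.146,0,0,0]],
  ],
)

```text
time_s: 16.08
ee_pos: [475.4, -53.6, 127.0]
ee_rot: [174.2, 89.8, 179.9]
force: [0.9, -1.7, -8.3]
gripper_width: 13.3
```

Request:
send_rows(
  commands=[
    [[-0.154,0,0.057,0,0,0],[-0.304,0.001,0.123,0,0,0],[-0.45,0.001,0.197,0,0,0],[-0.591,0.001,0.279,0,0,0],[-0.727,0.001,0.37,0,0,0]],
  ],
)

```text
time_s: 16.7
ee_pos: [509.1, -50.2, 198.7]
ee_rot: [177.4, 89.3, -177.0]
force: [-5.7, -2.5, -4.3]
gripper_width: 13.7
```

Run:
```python
from h import *
s=env.state(); print(s["ee_pos"],s["force"],s["gripper_width"]);v=grab("g","scene"); grab("g","wrist")
crop("g","scene",150,100,430,310,2.8,"g_sc")
```

```text
[509.07732144 -50.21142232 198.72188752] [-5.71960272 -2.47387033 -4.34944349] 13.718953509074082
```

View pics/g_sc.png

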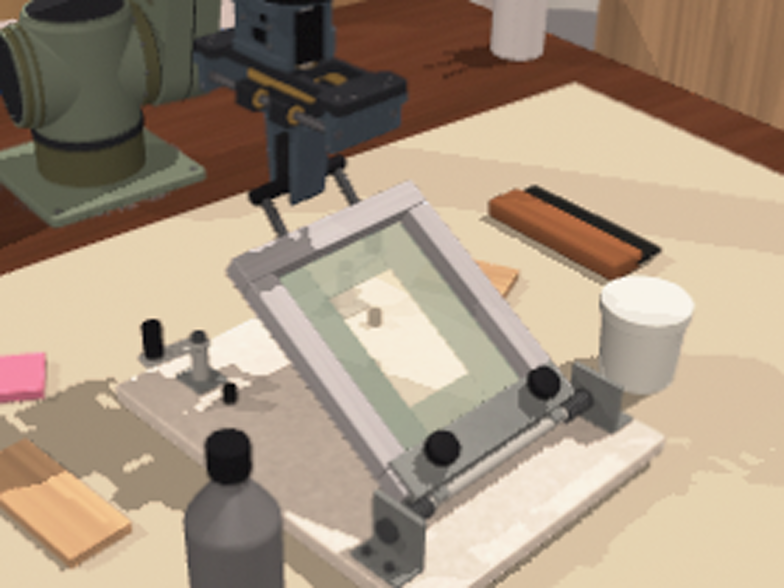

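The screen is lifting and the bar is well held, so I'll continue.

Request:
send_rows(
  commands=[
    [[-0.131,0,0.098,0,0,0],[-0.256,0.001,0.204,0,0,0],[-0.374,0.001,0.317,0,0,0],[-0.486,0.001,0.436,0,0,0],[-0.591,0.002,0.562,0,0,0]],
  ],
)

```text
time_s: 17.42
ee_pos: [561.9, -44.9, 259.7]
ee_rot: [179.4, 89.0, -174.9]
force: [-18.2, -2.0, 11.3]
gripper_width: 13.1
```

Request:
send_rows(
  commands=[
    [[-0.097,0,0.132,0,0,0],[-0.187,0,0.269,0,0,0],[-0.268,0.001,0.411,0,0,0],[-0.341,0.001,0.557,0,0,0],[-0.405,0.001,0.708,0,0,0]],
  ],
)

```text
time_s: 18.05
ee_pos: [635.5, -37.6, 304.0]
ee_rot: [-174.2, 89.6, -168.6]
force: [-14.7, -0.9, 17.4]
gripper_width: 13.5
```

Request:
send_rows(
  commands=[
    [[-0.056,0.001,0.154,0,0,0],[-0.102,0.001,0.31,0,0,0],[-0.14,0.002,0.47,0,0,0],[-0.168,0.002,0.631,0,0,0],[-0.186,0.002,0.793,0,0,0],[-0.186,0.002,0.793,0,0,0],[-0.186,0.002,0.793,0,0,0]],
  ],
)

```text
time_s: 18.92
ee_pos: [718.7, -29.2, 322.1]
ee_rot: [-14.4, 89.8, -8.7]
force: [-2.6, -0.8, 10.9]
gripper_width: 13.3
```

Run:
```python
from h import *
s=env.state(); print(s["ee_pos"],s["force"],s["gripper_width"],s["qpos"]);v=grab("h","scene")
crop("h","scene",150,20,430,310,2,"h_sc")
```

```text
[718.71361864 -29.17033469 322.09695122] [-2.62262681 -0.82462582 10.91042449] 13.324497934999949 [-3.23001810e+00  3.04808175e+01  5.50399649e+01 -2.19719456e-02
  9.42520980e+01 -8.89858421e+00]
```

View pics/h_sc.png

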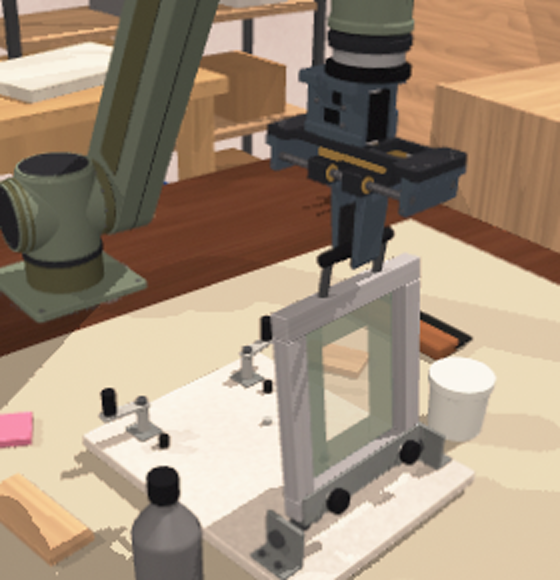

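Request:
send_rows(
  commands=[
    [[-0.03,0,0.03,0,0,0],[-0.03,0,0.06,0,0,0],[-0.03,0,0.06,0,0,0],[-0.03,0,0.06,0,0,0]],
  ],
)

```text
time_s: 19.48
ee_pos: [718.6, -29.2, 322.1]
ee_rot: [179.1, 89.2, -175.3]
force: [-15.9, -1.4, 6.2]
gripper_width: 13.1
```

The x force rose while the position stayed put, so the screen is at its stop. I'll unload, release and rise.

Request:
send_rows(
  commands=[
    [[-0.03,0,0,0,0,0],[-0.03,0,0,0,0,0],[-0.03,0,0,0,0,0]],
  ],
)

```text
time_s: 19.85
ee_pos: [718.6, -29.2, 322.2]
ee_rot: [177.3, 88.9, -177.0]
force: [-13.6, -1.1, -1.6]
gripper_width: 13.7
```

Request:
send_rows(
  commands=[
    [[0,0,0,0,0,0],[0,0,0,0,0,0],[0,0,0,0,0,0],[0,0,0,0,0,0],[0,0,0,0,0,0]],
  ],
  jaw=-0.2,
)

```text
time_s: 20.48
ee_pos: [724.7, -28.3, 325.2]
ee_rot: [4.1, 90.0, 9.8]
force: [0.5, 0.1, 0.1]
gripper_width: 54.9
```

Request:
send_rows(
  commands=[
    [[-0.3,0,0,0,0,0],[-0.7,0,0,0,0,0],[-0.7,0,0,0,0,0]],
  ],
  jaw=-1,
)

```text
time_s: 20.85
ee_pos: [725.4, -28.4, 399.2]
ee_rot: [-7.8, 89.5, -2.2]
force: [-0.5, -0.8, -0.2]
gripper_width: 81.9
```

Run:
```python
from h import *
b=apply([-.03,0,0.06,0,0,0]); b=apply([-.03,0,0,0,0,0],b); b=apply([-.7,0,0,0,0,0],b); 
s=env.state(); print(s["gripper_width"],s["ee_pos"],s["force"],b[0])
```

```text
81.88267522418565 [725.3810272  -28.36867512 399.22729418] [-0.47706808 -0.8286601  -0.16359171] [724.56580028 -28.30911248 395.076     ]
```

Run:
```python
from h import *
b=apply([-.03,0,0.06,0,0,0]); b=apply([-.03,0,0,0,0,0],b); b=apply([-.7,0,0,0,0,0],b); setcmd(*b)
plan([650,-130,395],-30,2); plan([440,-322,200],-81.7,4)
```

```text
1 [0.0, -0.469, -0.421, 0.05, 0.0, 0.0] rows>= 2
2 [0.001, -0.576, -0.256, 0.049, 0.0, 0.0] rows>= 2
end [ 650.  -129.9  395. ] -29.97
1 [0.487, -0.678, -0.215, 0.036, 0.0, 0.0] rows>= 2
2 [0.488, -0.709, -0.057, 0.036, 0.0, 0.0] rows>= 2
3 [0.487, -0.704, 0.103, 0.036, 0.0, 0.0] rows>= 2
4 [0.488, -0.663, 0.258, 0.036, 0.0, 0.0] rows>= 2
end [ 440. -322.  200.] -81.81
```

Request:
send_rows(
  commands=[
    [[0,-0.469,-0.421,0.05,0,0],[0,-0.469,-0.421,0.05,0,0]],
  ],
)

```text
time_s: 21.1
ee_pos: [684.8, -82.0, 394.4]
ee_rot: [-149.8, 89.8, -162.6]
force: [0.2, 1.2, 0.5]
gripper_width: 91.6
```

Request:
send_rows(
  commands=[
    [[0.001,-0.576,-0.256,0.049,0,0],[0.001,-0.576,-0.256,0.049,0,0]],
  ],
)

```text
time_s: 21.35
ee_pos: [647.5, -132.9, 394.6]
ee_rot: [-123.4, 89.9, -153.9]
force: [0.0, 0.2, 0.8]
gripper_width: 91.2
```

Request:
send_rows(
  commands=[
    [[0.487,-0.678,-0.215,0.036,0,0],[0.487,-0.678,-0.215,0.036,0,0]],
  ],
)

```text
time_s: 21.6
ee_pos: [594.2, -178.9, 342.7]
ee_rot: [-149.5, 89.6, 167.3]
force: [0.5, -0.4, 0.5]
gripper_width: 91.0
```

Request:
send_rows(
  commands=[
    [[0.488,-0.709,-0.057,0.036,0,0],[0.488,-0.709,-0.057,0.036,0,0]],
  ],
)

```text
time_s: 21.85
ee_pos: [541.6, -226.7, 294.2]
ee_rot: [-141.8, 89.7, 162.1]
force: [0.2, -0.1, -0.4]
gripper_width: 90.9
```

Request:
send_rows(
  commands=[
    [[0.487,-0.704,0.103,0.036,0,0],[0.487,-0.704,0.103,0.036,0,0]],
  ],
)

```text
time_s: 22.1
ee_pos: [489.1, -274.4, 245.7]
ee_rot: [-135.3, 89.7, 155.6]
force: [0.4, 0.3, 0.3]
gripper_width: 91.1
```

Request:
send_rows(
  commands=[
    [[0.488,-0.663,0.258,0.036,0,0],[0.488,-0.663,0.258,0.036,0,0],[0.488,-0.663,0.258,0.036,0,0],[0.488,-0.663,0.258,0.036,0,0],[0.488,-0.663,0.258,0.036,0,0]],
  ],
)

```text
time_s: 22.72
ee_pos: [441.5, -321.6, 201.0]
ee_rot: [56.4, 89.9, -25.3]
force: [0.4, 0.1, -0.4]
gripper_width: 91.1
```

Run:
```python
from h import *
s=env.state(); print(s["ee_pos"],s["force"],jawang(Rm(s["ee_rot"])),s["qpos"]);v=grab("i","wrist"); grab("i","scene"); grab("i","top")
```

```text
[ 441.45064405 -321.60459061  200.95167748] [ 0.38945273  0.06645461 -0.42074941] -81.69518583251859 [-3.72981806e+01  1.61499830e+01  9.47246240e+01  3.08480939e-02
  6.89904202e+01  4.43859028e+01]
```

View pics/i_wrist.png

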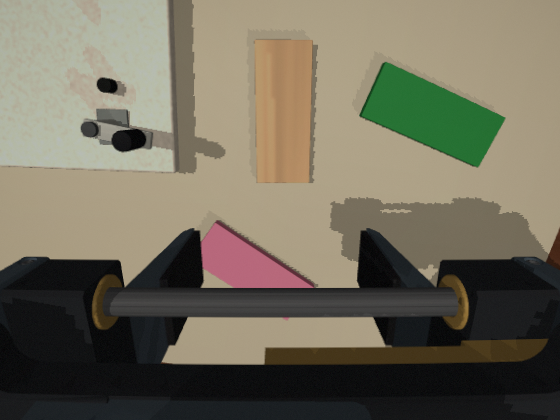

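View pics/i_scene.png

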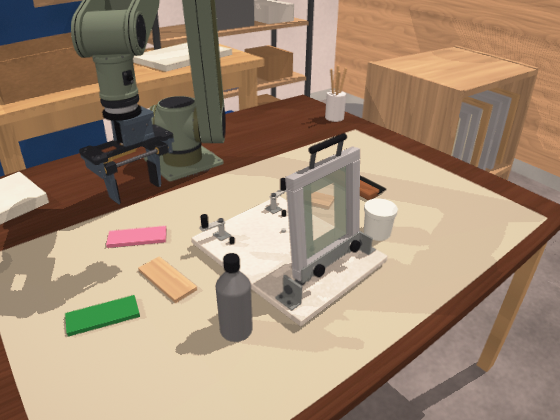

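View pics/i_top.png

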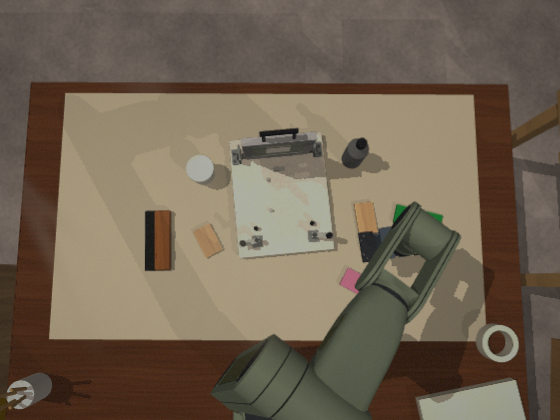

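The screen stays up. The wrist view shows the blank at (255-312, 40-183), upright in the image. The green and pink look-alikes are at (432,115) and (255,255). The studs are now visible in the top view at about (268,180) and (272,210). Next I'll measure the blank and the stops.

```bash
cat > m3.py <<'E'
from h import *
v=V("i","wrist"); hsv=cv2.cvtColor(v.p,cv2.COLOR_RGB2HSV)
mask=((hsv[...,0]>9)&(hsv[...,0]<20)&(hsv[...,1]>88)).astype(np.uint8); mask[200:]=0; mask[:,:230]=0; mask[:,340:]=0
mask=cv2.morphologyEx(mask,cv2.MORPH_OPEN,np.ones((3,3)))
K,lab,st,ce=cv2.connectedComponentsWithStats(mask)
for i in range(1,K):
    if st[i,4]<800: continue
    ys,xs=np.where(lab==i); q=v.atz(np.c_[xs,ys],12)[:,:2].astype(np.float32); print(st[i],cv2.minAreaRect(q),q.mean(0),np.median(v.dep(np.c_[xs,ys])[:,2]))
E
python3 m3.py
python3 - <<'E'
from h import *
crop("i","top",225,120,345,260,4.2,"i_tc"); crop("i","scene",180,130,400,320,3.1,"i_sc")
E
```

```text
[ 255   40   58  143 7906] ((518.7584228515625, -313.97418212890625), (148.30638122558594, 59.703338623046875), 8.278950691223145) [ 522.6973  -313.39838] 12.055982651642182
```

View pics/i_tc.png

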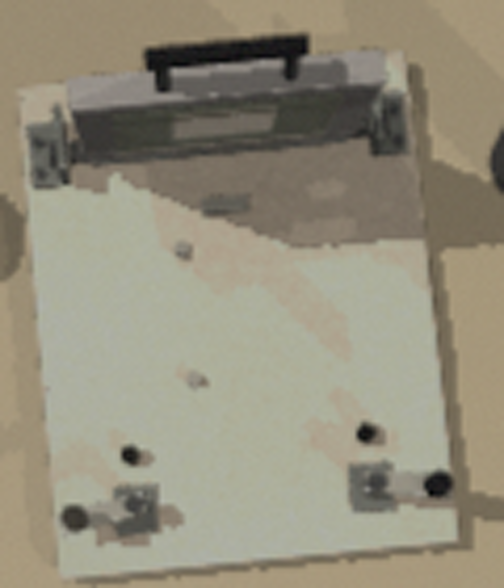

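View pics/i_sc.png

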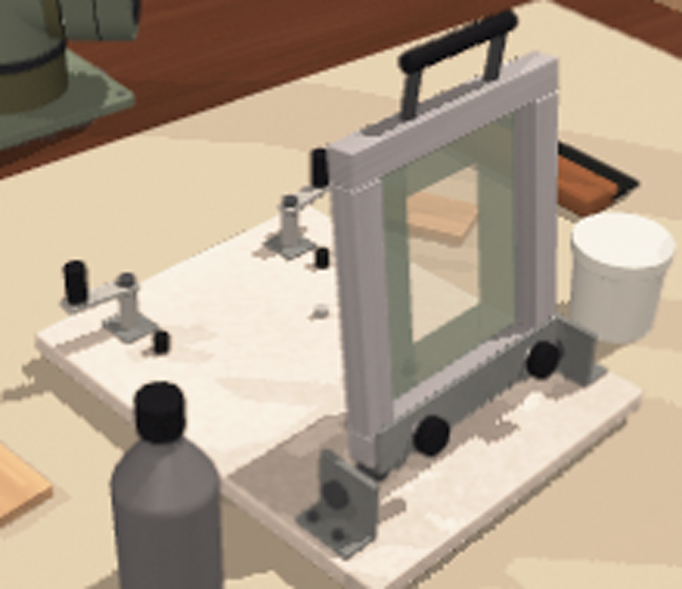

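Run:
```python
from h import *
plan([519.5,-314,100],-81.7,1); plan([519.5,-314,30],-81.7,1);plan([519.5,-314,3.5],-81.7,1)
```

```text
1 [1.0, 0.798, 0.034, -0.0, 0.0, 0.0] rows>= 3
end [ 519.5 -314.   100. ] -81.81
1 [0.7, 0.0, 0.0, -0.0, 0.0, 0.0] rows>= 2
end [ 519.5 -314.    30. ] -81.81
1 [0.265, 0.0, 0.0, -0.0, 0.0, 0.0] rows>= 1
end [ 519.5 -314.     3.5] -81.81
```

Request:
send_rows(
  commands=[
    [[0.4,0.4,0.017,0,0,0],[0.8,0.7,0.03,0,0,0],[1,0.798,0.034,0,0,0],[1,0.798,0.034,0,0,0],[1,0.798,0.034,0,0,0]],
  ],
)

```text
time_s: 23.5
ee_pos: [519.4, -314.6, 101.4]
ee_rot: [43.4, 89.9, -38.4]
force: [1.2, -0.2, -0.1]
gripper_width: 91.0
```

Request:
send_rows(
  commands=[
    [[0.4,0,0,0,0,0],[0.7,0,0,0,0,0],[0.7,0,0,0,0,0],[0.7,0,0,0,0,0]],
  ],
)

```text
time_s: 24.0
ee_pos: [520.3, -315.0, 32.1]
ee_rot: [50.0, 89.8, -31.8]
force: [0.2, 0.1, 0.3]
gripper_width: 91.4
```

Run:
```python
from h import *
s=env.state(); print(s["ee_pos"],s["force"],jawang(Rm(s["ee_rot"])));v=grab("j","wrist")
```

```text
[ 520.31391531 -314.97698226   32.13916302] [0.22681763 0.08255159 0.30056846] -81.83947633447126
```

View pics/j_wrist.png

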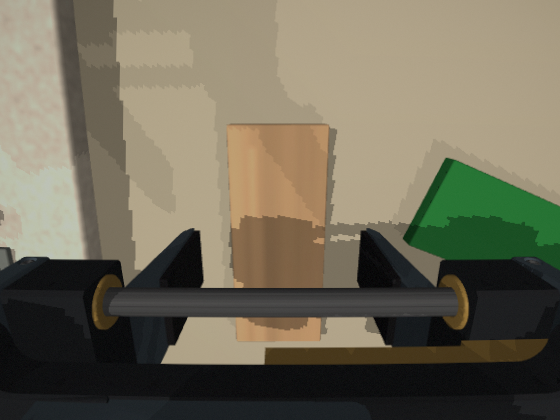

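The blank (columns 228–328) is centred between the fingers. I'll go down and grip.

Request:
send_rows(
  commands=[
    [[0.15,0,0,0,0,0],[0.24,0,0,0,0,0],[0.265,0,0,0,0,0],[0.265,0,0,0,0,0]],
  ],
)

```text
time_s: 24.55
ee_pos: [519.3, -313.8, 3.0]
ee_rot: [-137.0, 90.0, 141.2]
force: [1.1, 0.3, -0.5]
gripper_width: 91.4
```

Request:
send_rows(
  commands=[
    [[0,0,0,0,0,0],[0,0,0,0,0,0],[0,0,0,0,0,0],[0,0,0,0,0,0],[0,0,0,0,0,0],[0,0,0,0,0,0]],
  ],
  jaw=1,
  force=20,
)

```text
time_s: 25.3
ee_pos: [519.5, -314.0, 3.6]
ee_rot: [74.1, 90.0, -7.7]
force: [0.2, 0.7, 0.1]
gripper_width: 59.5
```

Request:
send_rows(
  commands=[
    [[-0.1,0,0,0,0,0],[-0.3,0,0,0,0,0],[-0.6,0,0,0,0,0],[-0.9,0,0,0,0,0],[-0.965,0,0,0,0,0],[-0.965,0,0,0,0,0]],
  ],
)

```text
time_s: 26.05
ee_pos: [519.2, -313.8, 99.8]
ee_rot: [175.3, 90.0, 93.5]
force: [-0.2, 0.5, -1.7]
gripper_width: 60.1
```

Run:
```python
from h import *
setcmd(*apply([-.965,0,0,0,0,0]))
s=env.state(); print(s["ee_pos"],s["force"],s["gripper_width"],jawang(Rm(s["ee_rot"])));v=grab("k","wrist")
```

```text
[ 519.24492712 -313.83586703   99.819943  ] [-0.15268761  0.49442318 -1.66507755] 60.07201424937503 -81.80799375808063
```

View pics/k_wrist.png

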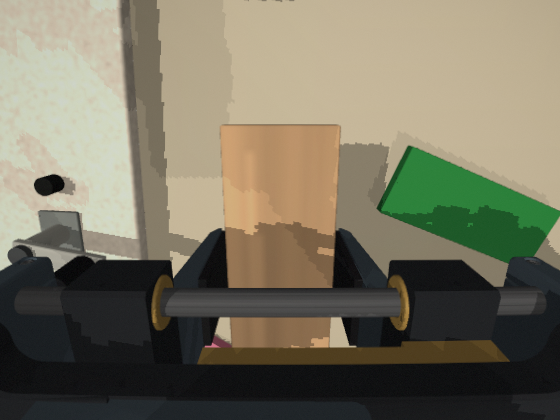

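Run:
```python
from h import *
v=V("k","wrist"); s=env.state()
u=[(225,128),(336,128),(280,128),(230,200),(330,200),(280,240),(280,270)]
P=v.dep(u); R=Rm(s["ee_rot"]); print(np.round((P-s["ee_pos"])@R,1)); print(np.round(P,1))
```

```text
[[ -9.5  73.  -27. ]
 [ -9.4  73.   27.7]
 [ -9.3  72.9   0.1]
 [ -9.4  36.2 -26.1]
 [ -8.9  36.   26.4]
 [ -9.6  13.7   0.1]
 [ -9.3  -4.5   0.1]]
[[ 587.2 -276.4  108.5]
 [ 595.  -330.6  108.3]
 [ 591.  -303.2  108.2]
 [ 550.9 -282.5  108.4]
 [ 558.3 -334.6  107.8]
 [ 532.4 -311.7  108.6]
 [ 514.4 -314.3  108.3]]
```

The blank is held level and centred, its underside 2.6 mm below the TCP. On the way I'll look at the studs and end stop from above the press.

```bash
cat >> h.py <<'E'
def w2(x,y,z=0):
    p=np.load("press.npy"); C,S=np.cos(p[2]),np.sin(p[2]); return np.array([p[0]+C*x-S*y,p[1]+S*x+C*y,z])
def p2(X):
    p=np.load("press.npy"); C,S=np.cos(p[2]),np.sin(p[2]); d=np.array(X,float).reshape(-1,3)-[p[0],p[1],0]; return np.c_[C*d[:,0]+S*d[:,1],-S*d[:,0]+C*d[:,1],d[:,2]]
E
python3 - <<'E'
from h import *
plan([519.5,-314,195],-82.5,1); plan(w2(-81,-60,230),-84.2,3)
E
```

```text
1 [-0.95, 0.0, 0.0, 0.002, 0.0, 0.0] rows>= 2
end [ 519.5 -314.   195. ] -82.53
1 [-0.117, 0.163, -0.673, 0.002, 0.0, 0.0] rows>= 2
2 [-0.116, 0.155, -0.676, 0.001, 0.0, 0.0] rows>= 2
3 [-0.117, 0.15, -0.676, 0.002, 0.0, 0.0] rows>= 2
end [ 541.7 -107.3  230. ] -84.33
```

Request:
send_rows(
  commands=[
    [[-0.4,0,0,0.001,0,0],[-0.8,0,0,0.002,0,0],[-0.95,0,0,0.002,0,0]],
  ],
)

```text
time_s: 26.48
ee_pos: [519.9, -314.3, 195.8]
ee_rot: [52.1, 89.9, -30.4]
force: [1.9, -0.7, -0.5]
gripper_width: 59.9
```

Request:
send_rows(
  commands=[
    [[-0.04,0.054,-0.224,0.001,0,0],[-0.08,0.11,-0.45,0.001,0,0],[-0.117,0.163,-0.673,0.002,0,0]],
  ],
)

```text
time_s: 26.85
ee_pos: [526.3, -243.5, 205.1]
ee_rot: [-126.0, 89.8, 150.8]
force: [-0.3, -0.6, -1.0]
gripper_width: 60.3
```

Request:
send_rows(
  commands=[
    [[-0.05,0.07,-0.3,0,0,0],[-0.1,0.14,-0.6,0.001,0,0],[-0.116,0.155,-0.676,0.001,0,0]],
  ],
)

```text
time_s: 27.22
ee_pos: [534.0, -174.0, 217.4]
ee_rot: [-122.1, 89.9, 154.4]
force: [0.7, -0.4, 0.4]
gripper_width: 59.8
```

Request:
send_rows(
  commands=[
    [[-0.05,0.07,-0.3,0,0,0],[-0.1,0.13,-0.55,0.001,0,0],[-0.117,0.15,-0.676,0.002,0,0],[-0.117,0.15,-0.676,0.002,0,0],[-0.117,0.15,-0.676,0.002,0,0],[-0.117,0.15,-0.676,0.002,0,0]],
  ],
)

```text
time_s: 27.98
ee_pos: [541.5, -108.1, 229.6]
ee_rot: [-80.6, 90.0, -164.9]
force: [-0.2, -0.1, 0.2]
gripper_width: 59.9
```

Run:
```python
from h import *
s=env.state(); print(s["ee_pos"],s["force"],s["gripper_width"],jawang(Rm(s["ee_rot"])));v=grab("l","wrist")
```

```text
[ 541.48871883 -108.14017382  229.61902182] [-0.24601679 -0.07446718  0.18559366] 59.8549573056401 -84.38604796917834
```

View pics/l_wrist.png

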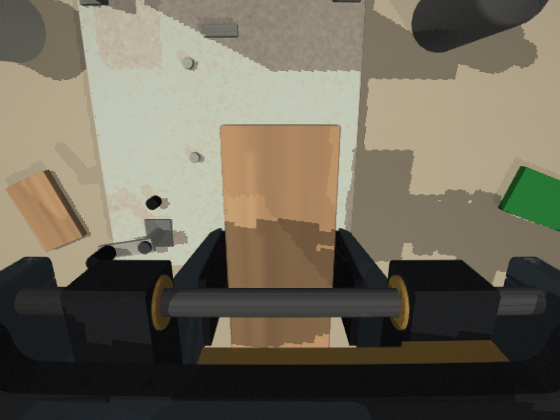

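The stops are in view: studs at (188,63) and (195,157), and the end-stop tab spanning (203–238, 24–37). I'll zoom in and measure them.

Run:
```python
from h import *
crop("l","wrist",80,0,380,180,2.66,"l_c")
```

```text
(no output)
```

View pics/l_c.png

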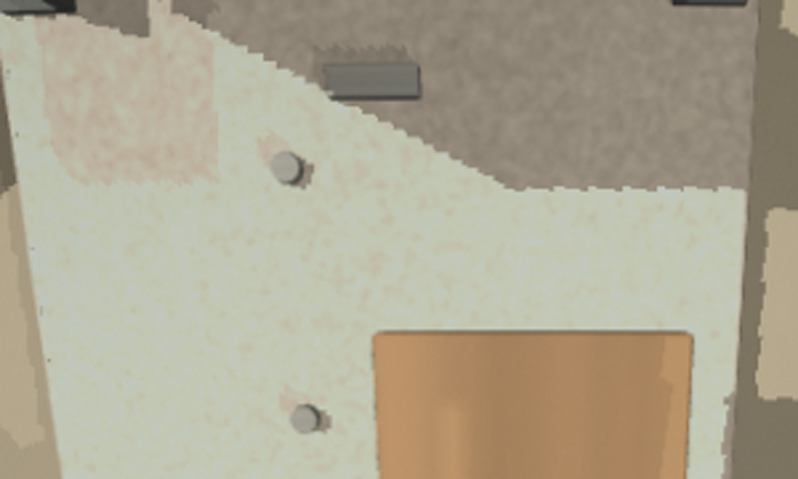

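Run:
```python
from h import *
v=V("l","wrist"); c=lambda a:np.array(a,float)/2.66+[80,0]-[0.31,0.31]
S=v.atz([c((286,166)),c((304,417)),c((323,95)),c((420,95))],38); print(np.round(S,1)); print(np.round(p2(S),1))
print(np.round(v.dep([c((286,166)),c((304,417)),c((372,80)),c((450,250))])[:,2],1))
d=S[0]-S[1]; print("stud dist",np.hypot(*d[:2]),"yaw",np.degrees(np.arctan2(d[1],d[0])), "tab yaw",np.degrees(np.arctan2(*(S[3]-S[2])[[1,0]]))+90)
yaw=np.radians(5.8); ux=np.array([np.cos(yaw),np.sin(yaw)]); uy=np.array([-ux[1],ux[0]])
m=(S[0]+S[1])[:2]/2; print("seat from studs",m-36*uy); t=(S[2]+S[3])[:2]/2; print("seat from tab",t-75*ux)
```

```text
[[662.2   1.2  38. ]
 [563.8  -8.6  38. ]
 [689.1 -12.4  38. ]
 [692.6 -49.7  38. ]]
[[ 49.8  35.8  38. ]
 [-49.1  35.9  38. ]
 [ 75.2  19.5  38. ]
 [ 74.9 -18.   38. ]]
[38.3 37.8 37.7 30. ]
stud dist 98.89199028029267 yaw 5.723882414621003 tab yaw 5.270782799048831
seat from studs [616.61404877 -39.50128244]
seat from tab [616.24624184 -38.61560229]
```

The measured stops agree with the press fit to within 1 mm: seat (616.4, −39.3), yaw 5.75°. Next I'll turn the tool half round so the camera side faces away from the raised screen, then place.

Request:
send_rows(
  commands=[
    [[0,0,0,-0.028,0,0],[0,0,0,-0.056,0,0],[0,0,0,-0.084,0,0],[0,0,0,-0.112,0,0],[0,0,0,-0.14,0,0],[0,0,0,-0.168,0,0],[0,0,0,-0.196,0,0],[0,0,0,-0.224,0,0],[0,0,0,-0.25,0,0]],
  ],
)

```text
time_s: 29.15
ee_pos: [541.6, -107.8, 229.8]
ee_rot: [-138.4, 90.0, -132.5]
force: [0.6, 0.3, -0.6]
gripper_width: 59.8
```

Request:
send_rows(
  commands=[
    [[0,0,0,-0.028,0,0],[0,0,0,-0.056,0,0],[0,0,0,-0.084,0,0],[0,0,0,-0.112,0,0],[0,0,0,-0.14,0,0],[0,0,0,-0.168,0,0],[0,0,0,-0.196,0,0],[0,0,0,-0.224,0,0],[0,0,0,-0.25,0,0],[0,0,0,-0.25,0,0]],
  ],
)

```text
time_s: 30.4
ee_pos: [541.6, -107.8, 229.8]
ee_rot: [71.6, 90.0, 167.2]
force: [0.5, 0.4, -0.7]
gripper_width: 59.4
```

Run:
```python
from h import *
b=apply([0,0,0,-.25,0,0]); b=apply([0,0,0,-.25,0,0],b); setcmd(*b); print(jawang(b[1]))
np.save("press.npy",[616.4,-39.3,np.radians(5.75)])
s=env.state(); print(s["ee_pos"],s["force"],s["gripper_width"],jawang(Rm(s["ee_rot"])),s["qpos"])
plan(w2(-8,-8,140),95.75,1); plan(w2(-8,-8,55),95.75,1); plan(w2(-8,-8,33),95.75,1); plan(w2(-8,1.5,33),95.75,1); plan(w2(2,1.5,33),95.75,1)
```

```text
95.67128389156154
[ 541.6140214  -107.76552775  229.84762347] [ 0.4625915   0.360246   -0.68548341] 59.36461879314583 95.52264569394265 [-1.24465049e+01  1.57025762e+01  9.10759995e+01  3.44251754e-05
  7.32262612e+01 -1.07969161e+02]
1 [0.9, -0.73, 0.523, -0.0, 0.0, 0.0] rows>= 3
end [609.2 -48.1 140. ] 95.67
1 [0.85, -0.0, -0.0, -0.0, 0.0, 0.0] rows>= 2
end [609.2 -48.1  55. ] 95.67
1 [0.22, -0.0, -0.0, -0.0, 0.0, 0.0] rows>= 1
end [609.2 -48.1  33. ] 95.67
1 [-0.0, -0.0, 0.095, -0.0, 0.0, 0.0] rows>= 1
end [608.3 -38.6  33. ] 95.67
1 [-0.0, -0.1, -0.0, -0.0, 0.0, 0.0] rows>= 1
end [618.2 -37.6  33. ] 95.67
```

Request:
send_rows(
  commands=[
    [[0.3,-0.25,0.18,0,0,0],[0.6,-0.5,0.36,0,0,0],[0.9,-0.73,0.523,0,0,0],[0.9,-0.73,0.523,0,0,0],[0.9,-0.73,0.523,0,0,0],[0.9,-0.73,0.523,0,0,0]],
  ],
)

```text
time_s: 31.15
ee_pos: [609.3, -48.9, 141.4]
ee_rot: [-104.6, 89.9, -9.0]
force: [-0.4, 1.1, -0.5]
gripper_width: 59.9
```

Request:
send_rows(
  commands=[
    [[0.3,0,0,0,0,0],[0.6,0,0,0,0,0],[0.85,0,0,0,0,0],[0.85,0,0,0,0,0],[0.85,0,0,0,0,0]],
  ],
)

```text
time_s: 31.78
ee_pos: [610.1, -48.5, 56.7]
ee_rot: [-100.4, 89.8, -4.8]
force: [-0.8, -0.3, 0.1]
gripper_width: 59.6
```

Run:
```python
from h import *
s=env.state(); print(s["ee_pos"],s["force"],s["gripper_width"],jawang(Rm(s["ee_rot"])));v=grab("m","wrist"); v=grab("m","scene")
crop("m","scene",150,20,430,310,2,"m_sc")
```

```text
[610.12189026 -48.54926597  56.66307363] [-0.79406011 -0.33978977  0.12087316] 59.608293330917434 95.62808503748116
```

View pics/m_sc.png

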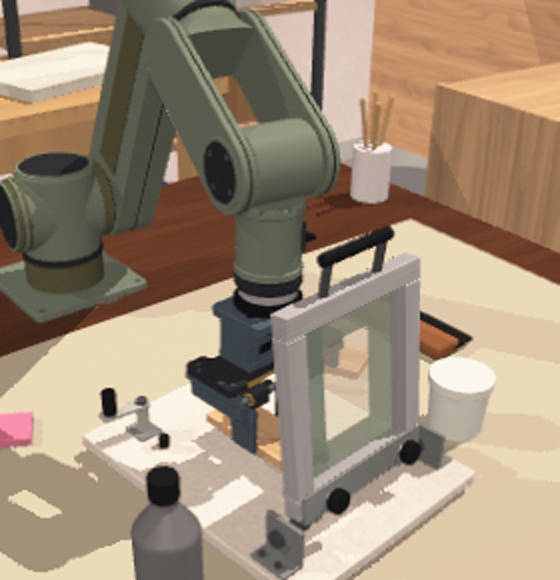

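View pics/m_wrist.png

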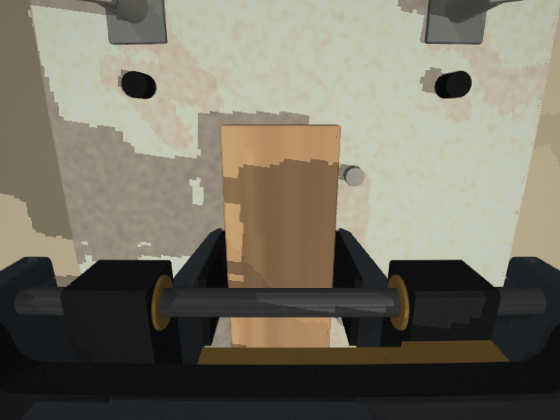

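The blank sits over the board just clear of the near stud at (353,175), and the screen stays up with the arm clear of it. I'll lower, then slide sideways to the studs.

Request:
send_rows(
  commands=[
    [[0.1,0,0,0,0,0],[0.18,0,0,0,0,0],[0.22,0,0,0,0,0],[0.22,0,0,0,0,0],[0.22,0,0,0,0,0],[0.22,0,0,0,0,0]],
  ],
)

```text
time_s: 32.62
ee_pos: [608.6, -48.0, 33.5]
ee_rot: [73.3, 89.9, 169.0]
force: [-2.7, 0.1, 5.9]
gripper_width: 59.6
```

Request:
send_rows(
  commands=[
    [[0,0,0.02,0,0,0],[0,0,0.04,0,0,0],[0,0,0.06,0,0,0],[0,0,0.075,0,0,0],[0,0,0.085,0,0,0],[0,0,0.095,0,0,0],[0,0,0.095,0,0,0]],
  ],
)

```text
time_s: 33.5
ee_pos: [609.3, -39.4, 33.5]
ee_rot: [-124.9, 89.8, -29.2]
force: [0.2, -4.6, 4.6]
gripper_width: 59.9
```

Request:
send_rows(
  commands=[
    [[0,0,0.015,0,0,0],[0,0,0.015,0,0,0],[0,0,0.015,0,0,0]],
  ],
)

```text
time_s: 33.88
ee_pos: [609.3, -39.2, 33.6]
ee_rot: [-146.7, 89.7, -50.9]
force: [0.3, -8.8, 4.5]
gripper_width: 59.6
```

Request:
send_rows(
  commands=[
    [[0,-0.02,0,0,0,0],[0,-0.04,0,0,0,0],[0,-0.06,0,0,0,0],[0,-0.075,0,0,0,0],[0,-0.085,0,0,0,0],[0,-0.095,0,0,0,0],[0,-0.095,0,0,0,0],[0,-0.095,0,0,0,0]],
  ],
)

```text
time_s: 34.88
ee_pos: [610.0, -39.2, 33.0]
ee_rot: [100.3, 89.0, -163.9]
force: [-16.6, -11.4, 16.9]
gripper_width: 59.6
```

Motion in x stalled at 610 with −16.6 N, about 6 mm short of the expected seat. I'll back off slightly and look.

Request:
send_rows(
  commands=[
    [[0,0.07,0,0,0,0],[0,0.09,-0.015,0,0,0],[0,0.09,-0.015,0,0,0]],
  ],
)

```text
time_s: 35.25
ee_pos: [609.8, -39.3, 33.3]
ee_rot: [-122.1, 89.8, -26.4]
force: [2.0, -5.3, 3.4]
gripper_width: 59.7
```

Run:
```python
from h import *
b=getcmd(); print(b[0])
# state of cmd: plan chain ended at (618.2,-37.6); actual: redo
p0=w2(-8,-8,33)
b=(np.array([608.3,-38.6,33.]),b[1]) 
b=apply([0,0,.015,0,0,0],b);b=apply([0,-.095,0,0,0,0],b);b=apply([0,.09,-.015,0,0,0],b);setcmd(*b);print(b[0])
s=env.state(); print(s["ee_pos"],s["force"],s["torque"],s["gripper_width"],jawang(Rm(s["ee_rot"])));v=grab("n","wrist"); v=grab("n","scene");grab("n","top")
crop("n","scene",230,100,400,290,3,"n_sc"); crop("n","top",225,120,345,260,4.2,"n_tc")
P=V("n","wrist").dep([(225,128),(336,128),(280,128),(230,200),(330,200),(280,240),(280,270)]); R=Rm(s["ee_rot"]); print(np.round((P-s["ee_pos"])@R,1)); print(np.round(p2(P),1))
```

```text
[618.20149563 -37.60965818  32.976     ]
[608.79755261 -38.55058949  33.        ]
[609.83891096 -39.26253387  33.25215917] [ 1.95728132 -5.28646156  3.40703462] [-1.08258392 -0.22438706  0.01702497] 59.67896743186382 95.68975293280035
[[ -8.9  73.4 -26.7]
 [ -9.3  73.4  27.9]
 [ -9.   73.3   0.4]
 [ -8.6  36.5 -25.8]
 [ -9.   36.7  26.6]
 [ -9.2  14.2   0.4]
 [ -8.7  -4.1   0.4]]
[[-79.9 -25.9  42. ]
 [-79.9  28.7  42.4]
 [-79.9   1.2  42.1]
 [-43.1 -25.1  41.8]
 [-43.2  27.3  42.1]
 [-20.8   1.1  42.5]
 [ -2.4   1.1  42. ]]
```

View pics/n_wrist.png

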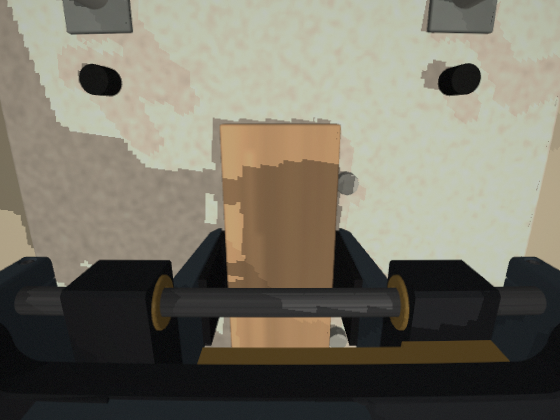

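View pics/n_sc.png

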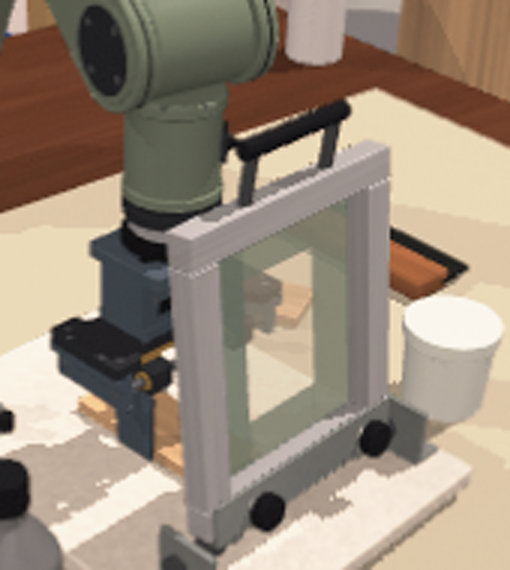

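View pics/n_tc.png

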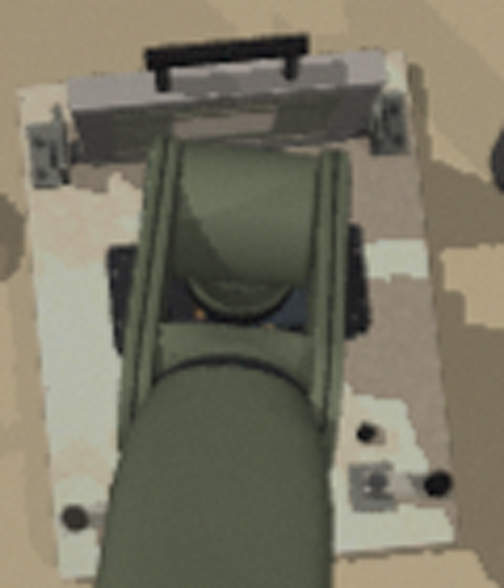

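```bash
python3 - <<'E'
from h import *
v=V("n","top"); c=lambda a:np.array(a,float)/4.2+[225,120]
u=[c(a) for a in [(240,150),(200,150),(280,150),(240,165),(240,200),(345,160),(160,145),(225,50),(170,80),(290,75)]]
P=v.dep(u); print(np.c_[np.round(P),np.round(p2(P))])
E
python3 - <<'E'
from h import *
v=V("n","scene"); c=lambda a:np.array(a,float)/3+[230,100]
u=[c(a) for a in [(210,20),(225,60),(215,150),(240,150),(345,110),(250,40),(160,290),(200,250),(140,330),(180,260)]]
P=v.dep(u); print(np.c_[np.round(P),np.round(p2(P))])
E
```

```text
[[642. -38. 395.  25.  -1. 395.]
 [641. -15. 397.  27.  22. 397.]
 [644. -61. 388.  25. -24. 388.]
 [631. -38. 402.  15.   0. 402.]
 [609. -37. 409.  -7.   3. 409.]
 [635. -97. 399.  13. -59. 399.]
 [643.   8. 401.  31.  44. 401.]
 [717. -30. 344. 101.  -1. 344.]
 [711.   4. 304.  98.  34. 304.]
 [716. -71. 299.  96. -41. 299.]]
[[ 643.  -35.  388.   27.    1.  388.]
 [ 647.  -25.  359.   32.   12.  359.]
 [ 640.  -24.  290.   25.   13.  290.]
 [ 724.  -78.  338.  104.  -50.  338.]
 [ 720.   17.  338.  109.   46.  338.]
 [ 652.   -7.  371.   38.   29.  371.]
 [ 635.  -67.  190.   16.  -30.  190.]
 [ 734. -116.  284.  109.  -88.  284.]
 [ 636.  -86.  163.   15.  -48.  163.]
 [ 728. -127.  279.  103.  -99.  279.]]
```

No arm part is near the screen: the housing is at press x ≤ 45 and the handle at about 100. So the blank was jamming under down-force and friction. I'll unload z and y a little, then push x again.

Request:
send_rows(
  commands=[
    [[-0.008,0,-0.007,0,0,0],[-0.008,0,-0.007,0,0,0],[-0.008,-0.015,-0.007,0,0,0],[-0.008,-0.03,-0.007,0,0,0],[-0.008,-0.045,-0.007,0,0,0],[-0.008,-0.045,-0.007,0,0,0]],
  ],
)

```text
time_s: 36.15
ee_pos: [610.0, -39.2, 33.2]
ee_rot: [89.3, 89.6, -174.9]
force: [-3.9, -5.9, 2.7]
gripper_width: 60.1
```

Request:
send_rows(
  commands=[
    [[-0.01,0.02,-0.02,0,0,0],[-0.012,0.02,-0.025,0,0,0],[-0.012,0.02,-0.025,0,0,0],[-0.012,0.02,-0.025,0,0,0]],
  ],
)

```text
time_s: 36.65
ee_pos: [611.5, -41.1, 34.8]
ee_rot: [24.7, 90.0, 120.4]
force: [-0.2, 0.1, -1.4]
gripper_width: 60.1
```

Run:
```python
from h import *
b=apply([-.008,-.045,-.007,0,0,0]); b=apply([-.012,.02,-.025,0,0,0],b); setcmd(*b)
s=env.state(); print(b[0],s["ee_pos"],s["force"],s["torque"],s["gripper_width"],s["ee_rot"]); R=Rm(s["ee_rot"]); print(np.round(R,4))
```

```text
[611.60154295 -41.48787364  35.        ] [611.49565496 -41.14524036  34.78448351] [-0.17486117  0.09239885 -1.41349892] [ 0.04243434  0.00153235 -0.05026893] 60.13533379277294 [ 24.69186102  89.96790738 120.36108572]
[[-3.000e-04 -9.951e-01 -9.880e-02]
 [ 5.000e-04 -9.880e-02  9.951e-01]
 [-1.000e+00  2.000e-04  5.000e-04]]
```

Free now, with all forces near zero. I'll slide +x while floating about 1 mm above the board.

Request:
send_rows(
  commands=[
    [[0,-0.015,0,0,0,0],[0,-0.03,0,0,0,0],[0,-0.04,0,0,0,0],[0,-0.05,0,0,0,0],[0,-0.05,0,0,0,0]],
  ],
)

```text
time_s: 37.28
ee_pos: [616.3, -41.0, 34.9]
ee_rot: [77.8, 90.0, 173.4]
force: [0.0, -0.7, -0.9]
gripper_width: 60.2
```

Request:
send_rows(
  commands=[
    [[0,-0.01,0,0,0,0],[0,-0.02,0,0,0,0],[0,-0.02,0,0,0,0],[0,-0.02,0,0,0,0]],
  ],
)

```text
time_s: 37.78
ee_pos: [616.3, -41.0, 34.8]
ee_rot: [86.1, 89.7, -178.2]
force: [-5.7, -0.5, 2.0]
gripper_width: 59.9
```

It contacts the end stop at x = 616.3, as predicted. I'll ease x and go +y to the studs.

Request:
send_rows(
  commands=[
    [[0,0.018,0,0,0,0],[0,0.018,0.01,0,0,0],[0,0.018,0.02,0,0,0],[0,0.018,0.03,0,0,0],[0,0.018,0.03,0,0,0]],
  ],
)

```text
time_s: 38.4
ee_pos: [616.1, -38.7, 34.7]
ee_rot: [140.8, 89.9, -123.5]
force: [-3.8, -5.3, -0.8]
gripper_width: 60.1
```

Request:
send_rows(
  commands=[
    [[0.008,0.003,-0.005,0,0,0],[0.016,0.006,-0.01,0,0,0],[0.016,0.006,-0.01,0,0,0],[0.016,0.006,-0.01,0,0,0]],
  ],
)

```text
time_s: 38.9
ee_pos: [616.1, -38.8, 33.6]
ee_rot: [-58.8, 90.0, 36.9]
force: [-4.0, -0.5, 4.6]
gripper_width: 60.0
```

Run:
```python
from h import *
b=getcmd()
for r in ([0,-.05,0,0,0,0],[0,-.02,0,0,0,0],[0,.018,.03,0,0,0],[.016,.006,-.01,0,0,0]): b=apply(r,b)
setcmd(*b)
s=env.state(); print(b[0],s["ee_pos"],s["force"],s["torque"],s["gripper_width"]); print(p2(s["ee_pos"]))
v=grab("o","wrist");
```

```text
[615.98138493 -39.04308648  33.4       ] [616.08646911 -38.78437898  33.63315184] [-3.95665358 -0.54798804  4.60596119] [-0.11184669  0.63569032  0.07623018] 59.95230587652895
[[-0.26029429  0.54443873 33.63315184]]
```

View pics/o_wrist.png

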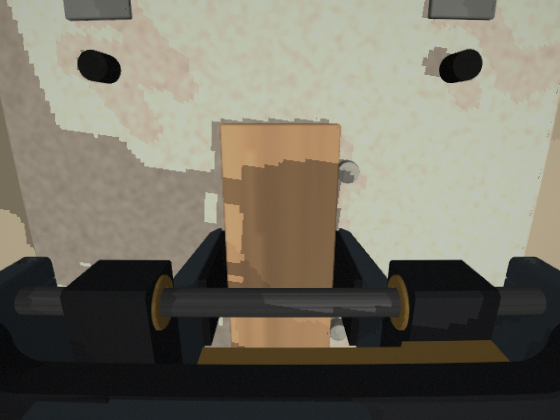

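The blank is down on the board, with the near stud at (347,171) against its side. I'll release and lift.

Request:
send_rows(
  commands=[
    [[0,0,0,0,0,0],[0,0,0,0,0,0],[0,0,0,0,0,0],[0,0,0,0,0,0],[0,0,0,0,0,0]],
  ],
  jaw=-1,
)

```text
time_s: 39.58
ee_pos: [616.0, -39.1, 33.3]
ee_rot: [-72.0, 90.0, 23.7]
force: [-0.4, -0.7, -0.9]
gripper_width: 90.9
```

Request:
send_rows(
  commands=[
    [[-0.2,0,0,0,0,0],[-0.5,0.1,0,0,0,0],[-0.8,0.3,0,0,0,0],[-1,0.5,0,0,0,0],[-1,0.5,0,0,0,0],[-1,0.5,0,0,0,0]],
  ],
)

```text
time_s: 40.33
ee_pos: [566.4, -43.9, 132.8]
ee_rot: [5.0, 90.0, 100.6]
force: [-0.0, 0.2, -0.7]
gripper_width: 91.4
```

Run:
```python
from h import *
b=apply([-1,.5,0,0,0,0]); setcmd(*b)
s=env.state(); print(b[0],s["ee_pos"],s["force"],s["gripper_width"])
grab("p","wrist");
```

```text
[566.22612377 -43.98413772 133.4       ] [566.43088321 -43.94726045 132.75310507] [-0.04642737  0.20513951 -0.69796459] 91.39263300420068
```

View pics/p_wrist.png

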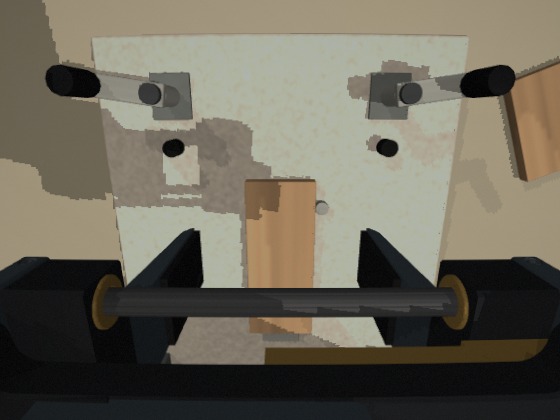

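I'll back away, turn the camera round, and check the fit at the stops.

Run:
```python
from h import *
plan(w2(-120,-30,230),95.67,1)
b=getcmd(); 
for i in range(2): b=apply([0,0,0,.25,0,0],b)
setcmd(*b); print(b[0],jawang(b[1]))
```

```text
1 [-0.966, 0.696, -0.305, 0.0, 0.0, 0.0] rows>= 2
end [500.  -81.2 230. ] 95.67
[499.9808415  -81.21279034 230.        ] -84.32871610843843
```

Request:
send_rows(
  commands=[
    [[-0.5,0.35,-0.15,0,0,0],[-0.966,0.696,-0.305,0,0,0],[-0.966,0.696,-0.305,0,0,0],[-0.966,0.696,-0.305,0,0,0]],
  ],
)

```text
time_s: 40.88
ee_pos: [500.1, -81.1, 228.8]
ee_rot: [58.1, 89.9, 153.7]
force: [-0.6, 0.3, -0.0]
gripper_width: 91.4
```

Request:
send_rows(
  commands=[
    [[0,0,0,0.028,0,0],[0,0,0,0.056,0,0],[0,0,0,0.084,0,0],[0,0,0,0.112,0,0],[0,0,0,0.14,0,0],[0,0,0,0.168,0,0],[0,0,0,0.196,0,0],[0,0,0,0.224,0,0],[0,0,0,0.25,0,0]],
  ],
)

```text
time_s: 42.0
ee_pos: [500.0, -80.6, 227.4]
ee_rot: [160.4, 89.7, 165.8]
force: [0.3, -0.5, -1.0]
gripper_width: 91.1
```

Request:
send_rows(
  commands=[
    [[0,0,0,0.028,0,0],[0,0,0,0.056,0,0],[0,0,0,0.084,0,0],[0,0,0,0.112,0,0],[0,0,0,0.14,0,0],[0,0,0,0.168,0,0],[0,0,0,0.196,0,0],[0,0,0,0.224,0,0],[0,0,0,0.25,0,0],[0,0,0,0.25,0,0],[0,0,0,0.25,0,0]],
  ],
)

```text
time_s: 43.38
ee_pos: [500.0, -80.9, 228.7]
ee_rot: [-110.5, 89.9, 165.3]
force: [-0.2, 0.5, -0.2]
gripper_width: 91.2
```

Run:
```python
from h import *
s=env.state(); print(s["ee_pos"],s["force"],s["gripper_width"],jawang(Rm(s["ee_rot"])))
grab("q","wrist"); grab("q","top"); grab("q","scene"); crop("q","wrist",160,0,400,180,3.3,"q_c"); crop("q","top",225,120,345,260,4.2,"q_tc")
```

```text
[499.95411139 -80.90971992 228.68566997] [-0.15149487  0.49542352 -0.16023093] 91.23282750962716 -84.17217813235453
```

View pics/q_wrist.png

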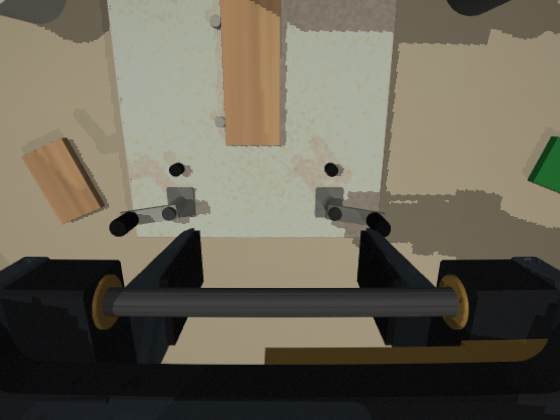

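View pics/q_c.png

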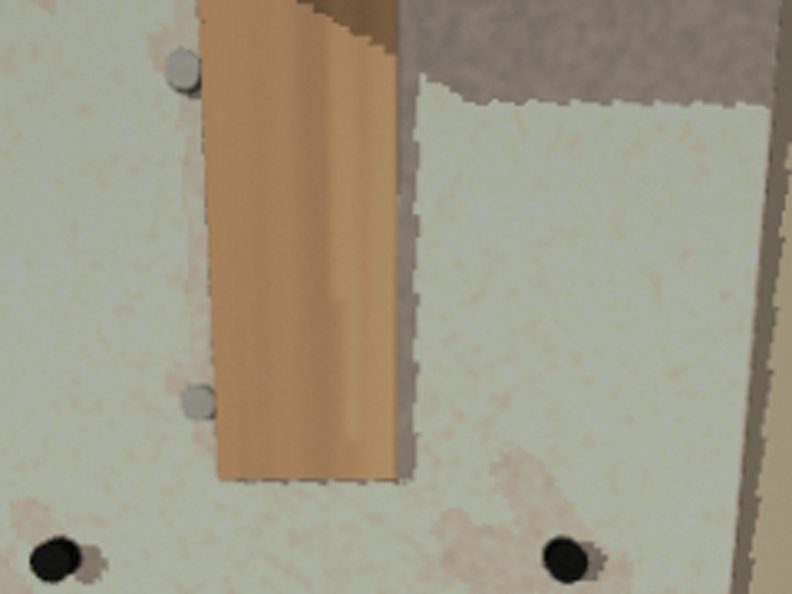

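View pics/q_tc.png

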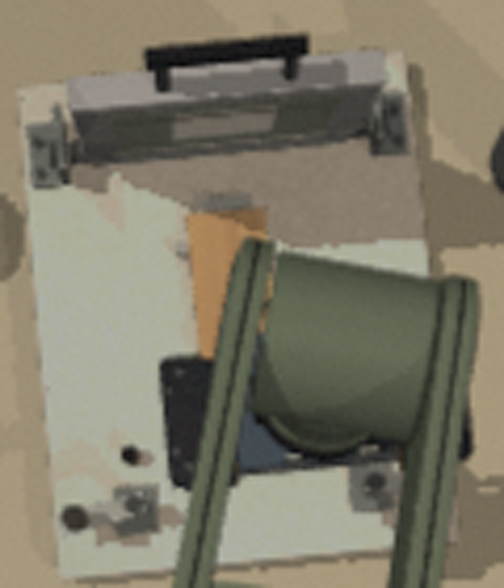

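Run:
```python
from h import *
v=V("q","wrist"); hsv=cv2.cvtColor(v.p,cv2.COLOR_RGB2HSV)
m=((hsv[...,0]>8)&(hsv[...,0]<20)&(hsv[...,1]>88)).astype(np.uint8); m[:,:205]=0; m[:,300:]=0; m[160:]=0
m=cv2.morphologyEx(m,cv2.MORPH_OPEN,np.ones((3,3)))
rows=range(20,140); L=np.array([(np.where(m[r])[0].min()-.5,r) for r in rows],float); Rr=np.array([(np.where(m[r])[0].max()+.5,r) for r in rows],float)
cols=range(228,278); B=np.array([(c,np.where(m[:,c])[0].max()+.5) for c in cols],float)
PL,PR,PB=[p2(v.atz(a,42)) for a in (L,Rr,B)]
for n,P,ax in (("L",PL,0),("R",PR,0),("B",PB,1)):
    k=np.polyfit(P[:,ax],P[:,1-ax],1); print(n,"slope",k[0],"mid",np.median(P[:,1-ax]))
c=lambda a:np.array(a,float)/3.3+[160,0]-[.35,.35]
print(np.round(p2(v.atz([c((183,69)),c((199,400))],38)),1))
print("z top",np.median(v.dep([(250,40),(250,80),(250,130)])[:,2]), v.dep([(230,20),(278,20),(230,135),(272,135)])[:,2])
# top view tab/end
crop("q","top",255,150,305,210,12,"q_t2")
# catch knobs
kn=p2(v.atz([(121,226),(381,226)],105)); print(kn)
```

```text
L slope 0.0032116900283066592 mid 30.02601213998038
R slope 0.0014273906350654075 mid -29.00786338893407
B slope -0.0004985114526906187 mid -74.81866044104225
[[ 49.3  36.3  38. ]
 [-49.7  35.9  38. ]]
z top 41.892964396437606 [42.31156062 42.11050121 42.44476425 41.72783228]
[[-147.3617391   126.51911233  105.        ]
 [-146.89535297 -128.49288455  105.        ]]
```

View pics/q_t2.png

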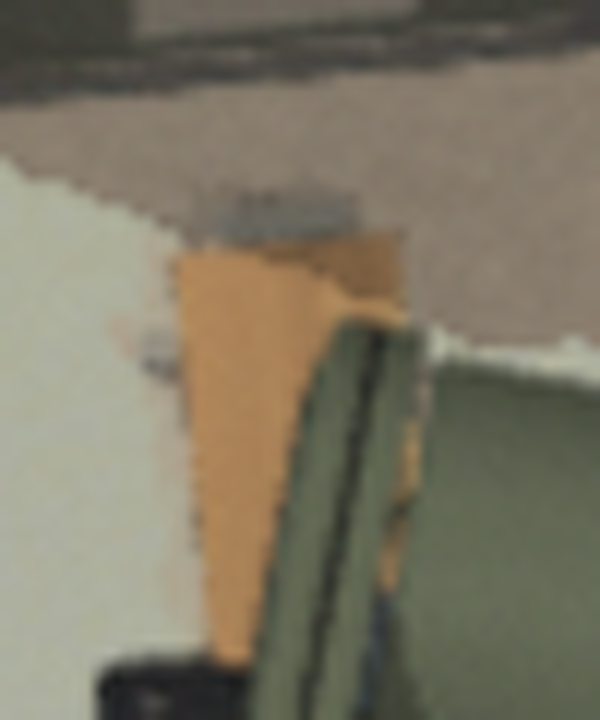

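Run:
```python
from h import *
v=V("q","top"); c=lambda a:np.array(a,float)/4.2+[225,120]
print("handle",np.round(p2(v.dep([c((225,50)),c((170,54)),c((290,45))])),1))
a=V("a","top"); 
for n,x0,y0,x1,y1 in (("tub",180,150,222,190),("bottle",338,130,372,172),("squeegee",138,205,178,275),("offcut",190,220,225,262)):
    print(n,np.abs(a.p[y0:y1,x0:x1].astype(int)-v.p[y0:y1,x0:x1]).mean().round(1),np.median(abs(a.d[y0:y1,x0:x1]-v.d[y0:y1,x0:x1])).round(2))
s=env.state(); print(s["qvel"],s["force"],s["time_s"])
```

```text
handle [[102.1  -0.6 341.6]
 [102.2  32.6 343.2]
 [101.5 -39.9 341.4]]
tub 8.9 2.98
bottle 8.8 3.11
squeegee 5.5 3.12
offcut 9.5 2.92
[-0.04146511 -0.42047387 -0.12704818 -0.05555675  0.02724437  0.26981489] [-0.14918417 -0.09487227 -0.25092739] 43.525
```

View pics/q_scene.png

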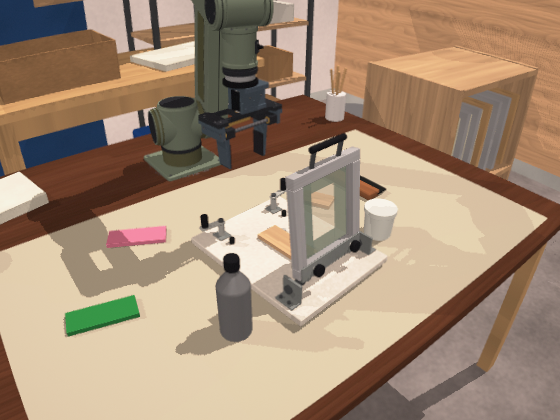

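The scene view shows both catches out, the screen upright, the blank in place, the other things unmoved and the arm clear. Handing in.

Run:
```python
from workcell import env
print(env.job_done()); print(env.state()["time_s"])
```

```text
the job is handed in; nothing more can be done
None
the job is handed in; nothing more can be done
```

The press is ready for the next print, and I handed the job in at about 43.5 s, inside the 72 s limit; no verdict is reported. I swung both catches outward, lifted the screen to its stop, and laid the long plywood blank home against the end stop and both studs.

Last checks:
- **Catches:** both stand at about 1.7 rad. This comes from where the arm left the knobs and from the last wrist picture.
- **Screen:** it stands at its stop. The handle top measures 342 mm high, which matches 1.45 rad.
- **Blank:** it lies flat, top at 42 mm. Its near end is at −74.8 mm and its stud side at +30.0 mm in the press frame, so it sits within about 1 mm of home. It is within about 0.003 rad of the press x axis, and the top view shows it touching the end tab.
- **Other things:** the offcut, tub, bottle, squeegee and look-alikes show no visible movement. The arm stands clear of everything.

**What went wrong:** the first slide toward the end stop jammed about 6 mm short, at roughly 17 N. I took it to be friction from pressing the blank down and against the studs. I lifted the blank about 1 mm and slid it again, and it then met the end stop and the studs where measured.

**What disagreed:** early on, the scene and top cameras differed by 3–6 mm on the knobs and handle, so I used wrist-camera measurements for the final positions.

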